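# Clear the spark-plug bench

## Task

Clear this spark-plug bench: gather the reject plugs that lie loose on the bench into the sheet-steel pan, carry the pan to the red bin beside it and tip it so that every reject slides out into the bin, then put the pan back flat, squarely within its black mat. Stand all the finished long plugs upright on the blue tray, before or after; they are top-heavy, so hold them high, move them smoothly and never let one fall over. Leave the bottle, the ring gauge, the tin and the spanner where they are.

Things in the scene. Friction and masses are not known exactly. Their poses are not given: they have to be found in the camera images.
- long1: Finished long plug (2 or 3; absent: None), 182 mm tall, 300 g, thread up. Black boot 32 mm across, 0-18 mm up (neck to 27); white tube 20 mm across, 27-118; steel hexagon and collar 27 mm across, 118-154; thread 18 mm across to 176. Top-heavy: centre of mass 118 mm up, topples beyond 7 degrees; hold by the hexagon. Origin: centre of the foot's underside, z up the plug.
- long2: Finished long plug (2 or 3; absent: None), 182 mm tall, 300 g, thread up. Black boot 32 mm across, 0-18 mm up (neck to 27); white tube 20 mm across, 27-118; steel hexagon and collar 27 mm across, 118-154; thread 18 mm across to 176. Top-heavy: centre of mass 118 mm up, topples beyond 7 degrees; hold by the hexagon. Origin: centre of the foot's underside, z up the plug.
- long3: Finished long plug (2 or 3; absent: None), 182 mm tall, 300 g, thread up. Black boot 32 mm across, 0-18 mm up (neck to 27); white tube 20 mm across, 27-118; steel hexagon and collar 27 mm across, 118-154; thread 18 mm across to 176. Top-heavy: centre of mass 118 mm up, topples beyond 7 degrees; hold by the hexagon. Origin: centre of the foot's underside, z up the plug.
- reject1: Reject: bare spark plug lying on its side, 104 mm long, 100 g. Along its x: stud and white insulator 15 mm across (-59 to -9 mm), steel hexagon 26 mm across flats (-9 to 9), collar 26 mm across (9 to 19), thread 17 mm across (19 to 45). Origin: on its axis, mid-hexagon, 13 mm above what it lies on. Starts in the pan, lying across it.
- reject2: Reject: bare spark plug lying on its side, 104 mm long, 100 g. Along its x: stud and white insulator 15 mm across (-59 to -9 mm), steel hexagon 26 mm across flats (-9 to 9), collar 26 mm across (9 to 19), thread 17 mm across (19 to 45). Origin: on its axis, mid-hexagon, 13 mm above what it lies on. Starts in the pan, lying across it.
- reject3: Reject: bare spark plug lying on its side, 104 mm long, 100 g. Along its x: stud and white insulator 15 mm across (-59 to -9 mm), steel hexagon 26 mm across flats (-9 to 9), collar 26 mm across (9 to 19), thread 17 mm across (19 to 45). Origin: on its axis, mid-hexagon, 13 mm above what it lies on. Starts loose on the bench (2 or 3 of reject3-5; absent: None).
- reject4: Reject: bare spark plug lying on its side, 104 mm long, 100 g. Along its x: stud and white insulator 15 mm across (-59 to -9 mm), steel hexagon 26 mm across flats (-9 to 9), collar 26 mm across (9 to 19), thread 17 mm across (19 to 45). Origin: on its axis, mid-hexagon, 13 mm above what it lies on. Starts loose on the bench (2 or 3 of reject3-5; absent: None).
- reject5: Reject: bare spark plug lying on its side, 104 mm long, 100 g. Along its x: stud and white insulator 15 mm across (-59 to -9 mm), steel hexagon 26 mm across flats (-9 to 9), collar 26 mm across (9 to 19), thread 17 mm across (19 to 45). Origin: on its axis, mid-hexagon, 13 mm above what it lies on. Starts loose on the bench (2 or 3 of reject3-5; absent: None).
- pan: Loose sheet-steel pan, 240 mm (x) by 220 mm (y), 350 g, smooth floor 3 mm thick (rejects slide off at 14 to 23 degrees of tilt). Walls 25 mm high along both y sides and the +x end; the -x end (facing the robot) is open. Origin: centre of the underside, x towards the closed end, z up.
- pan_handle (a point): Middle of the pan's handle, a rigid flat bar across the pan along its y, 14 mm thick (x), 22 mm high, 220 mm long, on two uprights, 20 mm from the pan's centre towards the closed end. This point lies at the bar's centre, 95 mm above the pan's underside; the clear height below the bar is 81 mm. Axes as the pan's.
- pan_lip (a point): Middle of the pan's open edge, on its floor: 120 mm from the pan's centre towards the open end, 3 mm above the underside.
- mat: Thin black rubber mat (1 mm), the pan's place, 310 mm (x) by 290 mm (y); fixed. Origin: its centre, on the bench; x is the direction in which the pan's x points when squarely back.
- bin: Red open reject bin, fixed, outside 190 mm (x) by 280 mm (y), 65 mm high, walls and floor 4 mm. Origin: centre of the underside; its x points away from the robot.
- tray: Blue stacking tray on four feet, fixed, 150 mm (x) by 260 mm (y). Its flat top, 60 mm above the bench, has a rim 6 mm high and 6 mm thick round the edge. Empty at the start. Origin: centre of its foot on the bench, z up.
- lube_bottle: White closed plastic bottle, 38 mm across, 140 mm tall, standing among the long plugs; bystander. Origin: centre of the underside.
- ring_gauge: Steel ring gauge, 68 mm across, 18 mm high; bystander. Origin: centre of the underside.
- tin: Metal tin, 64 mm across, 70 mm tall, behind the tray; bystander. Origin: centre of the underside.
- spanner: Steel spanner lying flat, 160 mm long, near the robot; bystander. Origin: middle of the underside.

How it is judged (in metres and radians):
On the way, in this order (a step that is already met when the one before it is completed fails the run):
1. every reject lies in the pan, which still stands on the bench (x of reject1 in the frame of pan between -0.118 and 0.118 m and y of reject1 in the frame of pan between -0.107 and 0.107 m and z of reject1 in the frame of pan between 0.008 and 0.06 m and x of reject2 in the frame of pan between -0.118 and 0.118 m and y of reject2 in the frame of pan between -0.107 and 0.107 m and z of reject2 in the frame of pan between 0.008 and 0.06 m and x of reject3 in the frame of pan between -0.118 and 0.118 m and y of reject3 in the frame of pan between -0.107 and 0.107 m and z of reject3 in the frame of pan between 0.008 and 0.06 m and x of reject4 in the frame of pan between -0.118 and 0.118 m and y of reject4 in the frame of pan between -0.107 and 0.107 m and z of reject4 in the frame of pan between 0.008 and 0.06 m and x of reject5 in the frame of pan between -0.118 and 0.118 m and y of reject5 in the frame of pan between -0.107 and 0.107 m and z of reject5 in the frame of pan between 0.008 and 0.06 m and height (world z) of pan below 0.006 m), for 0.2 s.
2. the pan is tipped with its open edge over the red bin (angle between pan's own z axis and vertical above 0.22 rad and x of pan_lip in the frame of bin between -0.12 and 0.12 m and y of pan_lip in the frame of bin between -0.15 and 0.15 m and z of pan_lip in the frame of bin between 0.03 and 0.35 m), for 0.1 s.
At the end, for the whole second after the job is handed in: All rejects lie inside the red bin; every long plug stands upright (within 3 degrees) with its whole foot on the blue tray's top inside the rim; the pan lies flat on the bench within 45 mm of the middle of its mat in each direction and within 11 degrees of square; all at rest (x of reject1 in the frame of bin between -0.092 and 0.092 m and y of reject1 in the frame of bin between -0.137 and 0.137 m and z of reject1 in the frame of bin between 0 and 0.09 m and linear speed of each of reject1, reject2, reject3, reject4, reject5, long1, long2, long3 below 0.03 m/s and x of reject2 in the frame of bin between -0.092 and 0.092 m and y of reject2 in the frame of bin between -0.137 and 0.137 m and z of reject2 in the frame of bin between 0 and 0.09 m and x of reject3 in the frame of bin between -0.092 and 0.092 m and y of reject3 in the frame of bin between -0.137 and 0.137 m and z of reject3 in the frame of bin between 0 and 0.09 m and x of reject4 in the frame of bin between -0.092 and 0.092 m and y of reject4 in the frame of bin between -0.137 and 0.137 m and z of reject4 in the frame of bin between 0 and 0.09 m and x of reject5 in the frame of bin between -0.092 and 0.092 m and y of reject5 in the frame of bin between -0.137 and 0.137 m and z of reject5 in the frame of bin between 0 and 0.09 m and x of long1 in the frame of tray between -0.066 and 0.066 m and y of long1 in the frame of tray between -0.121 and 0.121 m and z of long1 in the frame of tray between 0.055 and 0.066 m and angle between each of long1, long2, long3's own z axis and vertical below 0.06 rad and x of long2 in the frame of tray between -0.066 and 0.066 m and y of long2 in the frame of tray between -0.121 and 0.121 m and z of long2 in the frame of tray between 0.055 and 0.066 m and x of long3 in the frame of tray between -0.066 and 0.066 m and y of long3 in the frame of tray between -0.121 and 0.121 m and z of long3 in the frame of tray between 0.055 and 0.066 m and x of pan in the frame of mat between -0.045 and 0.045 m and y of pan in the frame of mat between -0.045 and 0.045 m and z of pan in the frame of mat between -0.004 and 0.006 m and angle between pan's own z axis and vertical below 0.04 rad and angle between the x axis of pan and the x axis of mat, either way round below 0.2 rad and linear speed of pan below 0.02 m/s); the robot touches nothing.
It fails at once if a long plug falls over (leans more than 35 degrees) (angle between any of long1, long2, long3's own z axis and vertical above 0.6 rad).
It fails at once if a bystander (bottle, ring gauge, tin, spanner) is shifted more than 50 mm or the bottle falls over (distance of any of lube_bottle, ring_gauge, tin, spanner from where it was at the start of the episode above 0.05 m or angle between lube_bottle's own z axis and vertical above 0.6 rad).
Of long1, long2, long3 only 2 to 3 are there at a start; the rules pass over those that are not, and their reading is None.
Of reject3, reject4, reject5 only 2 to 3 are there at a start; the rules pass over those that are not, and their reading is None.
At some moment in a run one of reject4, reject5 may be knocked a few centimetres aside while the robot is not near it.
It also fails if it takes over 208 s, if anything falls off the work surface, if the arm or the gripper's body presses on something with over 40 N, if the wrist force passes 120 N, or if a joint passes its speed limit or range.

## Robot

A 6-joint arm with a two-finger parallel gripper is mounted at the origin on the work surface. World frame = base frame: x ahead of the robot, y to its left, z up, the work surface at z = 0. Lengths are in m, angles in degrees, forces in N, time in s.
With the tool pointing down it reaches from about 0.375 to 0.9 m from the base axis. Payload 3.1 kg.
Tool frame: the origin (TCP) lies midway between the tips of the shut fingers; the grasp point (between the pads) lies 19 mm behind it (bot.hold_point_z is the distance from the TCP to the grasp point, in m); z points along the fingers, y is the line along which they close (so a half turn about z gives the same grasp; the last joint's range is limited). The gripper opens to 87 mm and grips with 3 to 60 N. Pads are 19 mm wide; open, the fingers measure 117 mm over their backs; the gripper's body (75 mm by 190 mm) begins 51 mm behind the grasp point.
Start: joints at [57.267, 30.224, 82.088, -0, 67.689, -10.227], TCP at [0.239, 0.577, 0.223] pointing down, gripper open.
Joint ranges: [-176.69, 176.69], [-43.24, 126.21], [12.49, 139.97], [-82, 262], [0, 151.66], [-163.58, 163.58]. Speed limits (degrees/s): [159.86, 159.86, 180, 180, 180, 180].

## Interface

Orientations are given as a 3x3 rotation matrix whose columns are the frame's x, y, z axes.
In Python, from rig import read_state, optics, order, bot gives the robot as it stands.
- The arm moves only by the tool drive_tool, never from a script. Its argument "steps" is a list of rows, each a list of 7 numbers: the finger opening in mm, from 0 to 87, then the shift along the tool's x, y, z normalised to -1 to 1, where 1 is 0.12 m, then the turn, a rotation vector about the tool's x, y, z normalised to -1 to 1, where 1 is 1.5 rad. In form: [[jaw, tx, ty, tz, ax, ay, az], ...]. A call has 1 to 8 rows; each row is the pose to reach, as a shift and turn from the pose commanded when the call began, along the tool's axes at that moment; what a row does not reach only later rows make up. A row lasts 1/10 s, in which the tool goes at most 50 mm and 8.59 degrees, less where a joint would pass 70% of its speed; a pose out of reach is approached as far as the arm can. A call with a number of a shift or a turn outside -1 to 1 is refused whole. A call with a gripper value outside its range is refused whole. The fingers move at their own pace and stop on an object; the grip force is fixed at half the most. Time passes only in rows, so rows that repeat a pose let the fingers close. It gives the time, the measured TCP pose, the force, the opening and the grip force at its end, in the units of the state.
- read_state(): the state, without advancing time (a new reading comes with each control period).
- optics.capture(name): name is "side" or "top" or "wrist"; returns a dict with "color" (384x512x3 uint8, blue, green, red), "range_z" (384x512 float32, m along the optical axis (not along the pixel's ray), 0 where there is no reading), "fx", "fy", "cx", "cy" (pixels), "D" ([k1, k2, p1, p2, k3] as OpenCV has them; the pictures are not rectified), "rvec" (rotation vector, rad) and "tvec" (3), from world to camera coordinates, as OpenCV has them. Camera axes: x right, y down, z forward; pixel columns grow to the right and rows downward; lengths in m; the calibration is good to about 2 mm. A picture is of the moment at which its call begins.
- order.hand_in(): hands the job in; it is judged then, once.
The state is a dict: "time_s": time; "joint_positions": joint angles; "qvel": joint speeds; "tau": joint torques, N m; "position": TCP position; "tcp_rot": TCP orientation; "force": force on the tool from outside, world axes, zero at the start; "moment": the same for the moment, N m; "opening": opening from 0.0 (shut) to 1.0 (fully open); "grasp_force": force on a finger pad.
Only numpy, scipy, OpenCV 4.12 (cv2) and the standard library are available. Lean on these libraries where they do the work, as an engineer would, in place of code of your own. Each camera call takes 0.05 s, during which the arm holds its last target. There are 200 camera calls.

## Working session

There is one attempt and no reset: what is moved stays moved. The work goes in short steps, Python scripts to look and compute and a tool call to move; the robot and the scene stay as the last step left them, time stands still between calls to the robot, and variables do not carry over. Pictures are saved under pics/ and viewed, at most 14 in all, crops included, and the job is handed in when it is done.

Besides the shell and the picture viewer there is one more tool, called after "Request:" by a JSON object that holds its "op" and its "data". drive_tool: Moves the arm, as the interface text tells. Scaled input: -1 to 1 covers 0.12 m each way for a shift and 1.5 rad each way for a turn. Its arguments: {"type":"object","properties":{"steps":{"type":"array"}},"required":["steps"]}

```bash
mkdir -p pics; ls; cat > h.py <<'E'
import numpy as np, cv2
from rig import read_state, optics, order, bot
def cap(n):
    c=optics.capture(n); c['K']=np.array([[c['fx'],0,c['cx']],[0,c['fy'],c['cy']],[0,0,1.]]); c['R']=cv2.Rodrigues(np.array(c['rvec'],float))[0]; c['t']=np.array(c['tvec'],float).reshape(3); c['D']=np.array(c['D'],float); return c
def cloud(c):
    h,w=c['range_z'].shape; uv=np.stack(np.meshgrid(np.arange(w),np.arange(h)),-1).reshape(-1,1,2).astype(float)
    n=cv2.undistortPoints(uv,c['K'],c['D']).reshape(h,w,2); z=c['range_z'][...,None]
    p=np.concatenate([n*z,z],-1)-c['t']; return p@c['R']   # R^T p
def ray(c,uv,z):
    n=cv2.undistortPoints(np.array(uv,float).reshape(-1,1,2),c['K'],c['D']).reshape(-1,2)
    d=np.c_[n,np.ones(len(n))]@c['R']; o=-c['R'].T@c['t']
    return o+d*((z-o[2])/d[:,2])[:,None]
def st():
    s=read_state(); print(round(s['time_s'],2),np.round(s['position'],4),np.round(s['tcp_rot'],3).tolist(),'F',np.round(s['force'],1),'op',round(s['opening'],3),'g',s['grasp_force'],'q',np.round(s['joint_positions'],1)); return s
E
python3 - <<'E'
from h import *
st(); print(bot.hold_point_z)
for n in('top','side','wrist'):
    c=cap(n); cv2.imwrite(f'pics/{n}0.png',c['color']); np.savez(f'pics/{n}0.npz',**c)
    print(n,-c['R'].T@c['t'],c['R'].tolist())
E
```

```text
pics
0.0 [0.2388 0.5768 0.2216] [[-0.924, 0.383, -0.001], [0.383, 0.924, -0.002], [0.0, -0.002, -1.0]] F [-0.1 -0.  -0.5] op 1.001 g 0.0 q [ 57.3  30.3  82.2   0.   67.7 -10.2]
0.0187
top [0.24799772 0.00376062 1.23535987] [[-0.03438775753736456, -0.9994051660685614, 0.0026069459186754684], [-0.9727241324919844, 0.03287073635713811, -0.2296242076939108], [0.2294019271917046, -0.010432100786084822, -0.9732758740839725]]
side [ 0.06381166 -0.62620691  0.77322194] [[0.8394988070338489, -0.5432711690254513, 0.0099090814137211], [-0.34905864575383294, -0.5531851941570899, -0.7564021435651032], [0.4164130339137386, 0.6315398466218123, -0.6540318091007908]]
wrist [0.17519734 0.60289363 0.38293202] [[0.3818451413698247, 0.9242222443152052, -0.0027442895663259415], [0.8957198891092143, -0.3693342777110238, 0.2475440800379865], [0.22777218501484175, -0.0969816189834012, -0.9688727456755728]]
```

View pics/top0.png

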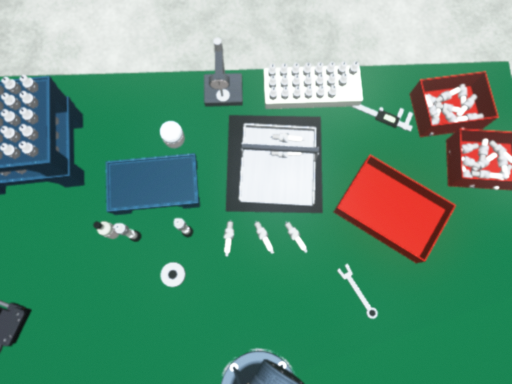

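View pics/side0.png

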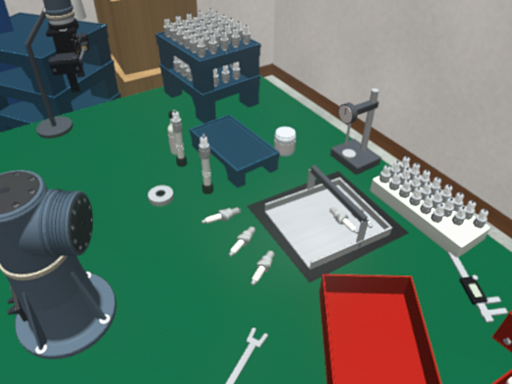

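The top view shows the pan at (278,165) on its mat, the bin at (395,208) and the tray at (152,183). Loose rejects are at (228,238), (264,237) and (296,237). Long plugs and the bottle are near (105–130,230) and (182,226), the ring is at (172,274), the tin at (172,133) and the spanner at (358,292). Next I'll zoom in on the plug cluster and measure.

```bash
cat > m.py <<'E'
from h import *
def load(n,i=0):
    d=dict(np.load(f'pics/{n}{i}.npz')); return {k:(v if v.shape else float(v)) for k,v in d.items()}
if __name__=='__main__':
    t=load('top');s=load('side');P=cloud(t)
    a=cv2.resize(t['color'][205:255,85:205],None,fx=5,fy=5,interpolation=2); b=cv2.resize(s['color'][100:200,150:230],None,fx=4,fy=4,interpolation=2)
    im=np.zeros((700,620,3),np.uint8); im[:250,:600]=a; im[260:660,:320]=b
    w=load('wrist')['color']; im[260:452,330:586]=cv2.resize(w,(256,192)); cv2.imwrite('pics/z.png',im[:600])
    hsv=cv2.cvtColor(t['color'],cv2.COLOR_BGR2HSV)
    ray_=lambda uv,z: np.round(ray(t,uv,z),4).tolist()
    def rect(mask,name,z,amin=300):
        mask=mask.astype(np.uint8)
        for c in cv2.findContours(mask,0,2)[0]:
            if cv2.contourArea(c)<amin: continue
            p=ray(t,c.reshape(-1,2),z)[:,:2].astype(np.float32); r=cv2.minAreaRect(p); print(name,np.round(r[0],4),np.round(r[1],4),round(r[2],2),cv2.boundingRect(c))
    H,S,V=cv2.split(hsv); Z=P[...,2]
    valid=t['range_z']>0
    rect(valid&(abs(Z-.065)<.006)&((H<10)|(H>170))&(S>120),'bin rim',.065)
    rect(((H<10)|(H>170))&(S>120)&(P[...,0]<.65)&valid,'bin all',.065)
    rect(valid&(abs(Z-.063)<.008)&(H>95)&(H<125)&(S>80),'tray',.066)
    rect((V<60)&(S<120)&(P[...,0]<.8)&valid&(Z<.01),'mat',.001)
    rect(valid&(Z>.015)&(Z<.035)&(P[...,0]>.4)&(P[...,0]<.75)&(abs(P[...,1])<.3),'pan walls',.025,30)
    rect(valid&(Z>.08)&(Z<.12)&(P[...,0]>.4)&(P[...,0]<.75)&(abs(P[...,1])<.2),'handle',.106,100)
    # small objects on green
    fg=valid&~((H>50)&(H<95)&(S>100))&(P[...,0]<.6)&(P[...,0]>.1)
    n,l,stt,c=cv2.connectedComponentsWithStats((fg&(Z>.003)&(Z<.3)).astype(np.uint8))
    for i in range(1,n):
        if stt[i,4]<25: continue
        q=P[l==i]; print(i,stt[i].tolist(),'med',np.round(np.median(q,0),3),'zmax',np.round(np.percentile(q[:,2],98),3),np.round(q[q[:,2]>np.percentile(q[:,2],80)].mean(0),3))
E
python3 m.py
```

```text
bin rim [ 0.484  -0.4071] [0.2794 0.1919] 55.26 (338, 155, 117, 106)
bin all [ 0.4794 -0.4025] [0.2817 0.2049] 55.15 (335, 155, 120, 107)
bin all [ 0.5929 -0.6604] [0.1825 0.1211] 84.35 (447, 146, 65, 43)
tray [0.5784 0.2871] [0.1517 0.2593] 3.74 (106, 154, 93, 58)
pan walls [0.4377 0.1896] [0.0231 0.0283] 44.28 (182, 226, 11, 11)
pan walls [ 0.4274 -0.115 ] [0.0692 0.0261] 28.04 (285, 222, 17, 20)
pan walls [ 0.4304 -0.0233] [0.0728 0.026 ] 24.39 (254, 221, 16, 22)
pan walls [0.4345 0.0716] [0.026  0.0671] 88.04 (224, 220, 10, 24)
pan walls [ 0.5626 -0.1833] [0.003  0.1108] 86.21 (313, 168, 2, 37)
pan walls [ 0.6626 -0.1094] [0.1028 0.0177] 84.72 (270, 151, 35, 7)
pan walls [0.7128 0.2262] [0.0257 0.0611] 23.86 (165, 135, 20, 13)
pan walls [ 0.7177 -0.114 ] [0.1007 0.0292] 88.08 (271, 133, 34, 10)
pan walls [ 0.7177 -0.1813] [0.0338 0.0651] 86.19 (304, 127, 12, 21)
handle [ 0.6523 -0.0827] [0.2163 0.024 ] 84.89 (242, 143, 77, 13)
1 [0, 159, 83, 34, 1416] med [0.59  0.567 0.13 ] zmax 0.233 [0.591 0.571 0.228]
2 [447, 163, 65, 28, 1230] med [ 0.563 -0.67   0.036] zmax 0.092 [ 0.557 -0
[... 410 characters left out ...]
181 [0.441 0.193 0.177]
67 [94, 221, 46, 20, 512] med [0.435 0.393 0.094] zmax 0.179 [0.431 0.342 0.164]
68 [224, 220, 10, 36, 222] med [0.42  0.073 0.021] zmax 0.03 [0.429 0.072 0.027]
69 [254, 221, 20, 33, 223] med [ 0.42  -0.028  0.021] zmax 0.03 [ 0.425 -0.027  0.027]
70 [285, 222, 23, 31, 220] med [ 0.417 -0.121  0.021] zmax 0.03 [ 0.422 -0.118  0.028]
71 [160, 262, 26, 25, 476] med [0.318 0.232 0.019] zmax 0.024 [0.318 0.233 0.022]
72 [338, 264, 40, 54, 351] med [ 0.251 -0.293  0.007] zmax 0.012 [ 0.244 -0.296  0.011]
77 [249, 349, 18, 4, 38] med [ 0.102 -0.002  0.012] zmax 0.016 [ 0.102 -0.006  0.015]
79 [259, 359, 23, 11, 96] med [ 0.11  -0.017  0.289] zmax 0.3 [ 0.108 -0.019  0.298]
```

View pics/z.png

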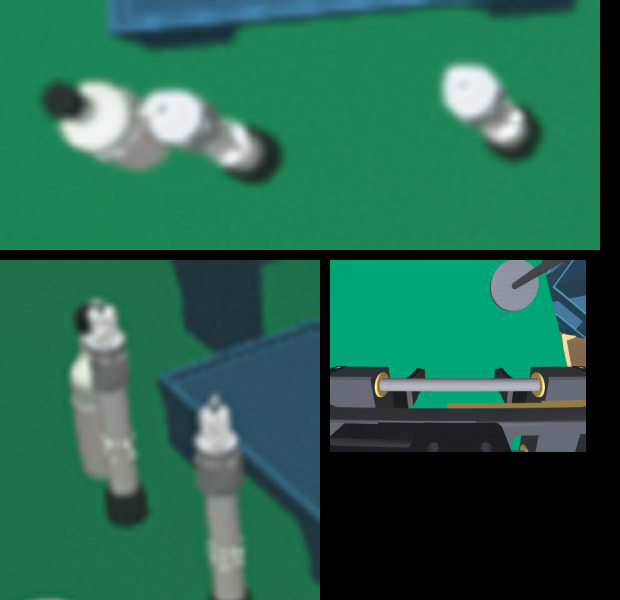

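The zoom shows the bottle at the left with its black cap (~(98,228) in the full image), a long plug next to it with its boot at (136,235), and a second plug at (182,226). So there are two long plugs and three loose rejects. Now I'll take precise poses from both clouds.

```bash
cat > fit.py <<'E'
from h import *
from scipy.optimize import least_squares
def pts(cs):
    out=[]
    for c in cs:
        P=cloud(c); ok=c['range_z']>0; out.append(np.c_[P[ok],c['color'][ok]])
    return np.vstack(out)
def circ(A,xy,z0,z1,r,rad=.035):
    q=A[(A[:,2]>z0)&(A[:,2]<z1)&(np.hypot(*(A[:,:2]-xy).T)<rad)][:,:2]
    if len(q)<8: return None
    f=least_squares(lambda p:np.hypot(*(q-p).T)-r,q.mean(0),loss='soft_l1',f_scale=.003)
    return np.round(f.x,4),len(q),round(float(np.sqrt(np.mean(f.fun**2))),4)
def reject(A,xy,floor=0.,rad=.07):
    q=A[(A[:,2]>floor+.006)&(A[:,2]<floor+.035)&(np.hypot(*(A[:,:2]-xy).T)<rad)]
    g=(q[:,4]-np.maximum(q[:,3],q[:,5]))>25; q=q[~g][:,:3]
    m=q[:,:2].mean(0); u=np.linalg.svd(q[:,:2]-m,full_matrices=False)[2][0]
    s=(q[:,:2]-m)@u; hi=q[:,2]>floor+.022; t=s[hi].mean()
    mid=(np.percentile(s,1)+np.percentile(s,99))/2
    if t<mid: u=-u; s=-s; t=-t; 
    v=np.array([-u[1],u[0]]); th=abs(s-t)<.012; w=((q[:,:2]-m)@v)[hi]
    lo,h=np.percentile(s,[.5,99.5]); wm=(np.percentile(w,2)+np.percentile(w,98))/2
    c=m+u*t+v*wm
    print('reject thick',np.round(c,4),'deg(thread dir)',round(np.degrees(np.arctan2(u[1],u[0])),1),'ends rel',np.round([lo-t,h-t],3),'n',len(q),'zmax',round(q[:,2].max(),3))
E
python3 - <<'E'
from fit import *; from m import load
t=load('top');s=load('side');T=pts([t]);S=pts([s]);A=np.vstack([T,S])
for n,X in(('T',T),('S',S),('A',A)):
    print(n,'bottle',circ(X,(.43,.40),.02,.10,.019),'L1',circ(X,(.433,.34),.122,.15,.0135,.03),circ(X,(.433,.34),.04,.11,.01,.03),'L2',circ(X,(.438,.19),.122,.15,.0135),circ(X,(.438,.19),.04,.11,.01))
    for p in((.42,.073),(.42,-.028),(.417,-.121)): reject(X,p)
P=cloud(t);hsv=cv2.cvtColor(t['color'],cv2.COLOR_BGR2HSV)
print('mat px',hsv[205:210,250],hsv[150,232:236],P[208,250],t['range_z'][208,250])
m=(t['color'].max(2)<75).astype(np.uint8)
for c in cv2.findContours(m,0,2)[0]:
    if cv2.contourArea(c)>300:
        r=cv2.minAreaRect(ray(t,c.reshape(-1,2),.001)[:,:2].astype(np.float32)); print('dark',np.round(r[0],4),np.round(r[1],4),round(r[2],2),cv2.boundingRect(c))
# handle top
q=A[(A[:,2]>.1)&(A[:,2]<.115)&(abs(A[:,0]-.65)<.05)&(abs(A[:,1]+.083)<.15)]
r=cv2.minAreaRect(q[:,:2].astype(np.float32));print('handle',r,np.percentile(q[:,2],[5,50,95]),len(q))
# pan contents
q=A[(A[:,2]>.016)&(A[:,2]<.036)&(abs(A[:,0]-.67)<.06)&(abs(A[:,1]+.083)<.09)]
print('in pan',len(q)); print(np.round(q[::max(1,len(q)//25),:3],3).tolist())
E
```

```text
T bottle (array([0.4471, 0.4116]), 179, 0.0032) L1 (array([0.4336, 0.3451]), 44, 0.0013) (array([0.4336, 0.3452]), 59, 0.0005) L2 (array([0.4414, 0.1932]), 38, 0.0008) (array([0.4414, 0.1932]), 39, 0.0004)
reject thick [0.4246 0.0722] deg(thread dir) -7.2 ends rel [-0.057  0.043] n 216 zmax 0.032
reject thick [ 0.4207 -0.0281] deg(thread dir) 26.0 ends rel [-0.056  0.047] n 217 zmax 0.032
reject thick [ 0.4222 -0.1169] deg(thread dir) 31.5 ends rel [-0.062  0.038] n 213 zmax 0.032
S bottle (array([0.4476, 0.4103]), 143, 0.0025) L1 (array([0.433 , 0.3453]), 82, 0.002) (array([0.4335, 0.3462]), 140, 0.0016) L2 (array([0.4425, 0.1945]), 104, 0.0015) (array([0.4426, 0.1941]), 159, 0.0014)
reject thick [0.4283 0.0717] deg(thread dir) -8.8 ends rel [-0.062  0.042] n 286 zmax 0.033
reject thick [ 0.4247 -0.0278] deg(thread dir) 24.0 ends rel [-0.059  0.04 ] n 291 zmax 0.03
reject thick [ 0.4212 -0.1199] deg(thread dir) 30.0 ends rel [-0.06  0.04] n 322 zmax 0.031
A bottle (array([0.4472, 0.4113]), 322, 0.0029) L1 (array([0.4332, 0.3452]), 126, 0.0018) (array([0.4335, 0.3459]), 199, 0.0014) 
[... 778 characters left out ...]
1706826686859131), 84.83197784423828) [0.1013619  0.1060623  0.10921502] 811
in pan 571
[[0.728, -0.091, 0.029], [0.724, -0.109, 0.03], [0.723, -0.122, 0.023], [0.719, -0.112, 0.027], [0.718, -0.088, 0.021], [0.717, -0.159, 0.019], [0.714, -0.14, 0.02], [0.71, -0.131, 0.022], [0.679, -0.062, 0.017], [0.669, -0.068, 0.026], [0.668, -0.134, 0.023], [0.664, -0.1, 0.027], [0.664, -0.08, 0.021], [0.658, -0.106, 0.025], [0.671, -0.068, 0.026], [0.671, -0.083, 0.031], [0.664, -0.084, 0.028], [0.661, -0.084, 0.022], [0.669, -0.108, 0.034], [0.66, -0.101, 0.026], [0.659, -0.1, 0.019], [0.661, -0.109, 0.018], [0.718, -0.154, 0.022], [0.712, -0.157, 0.02], [0.672, -0.144, 0.024], [0.674, -0.15, 0.021]]
```

Two plugs and three rejects are located. I'll start with the plug beside the bottle, closing along world x so the fingers stay clear of the bottle.

Request:
{"op": "drive_tool", "data": {"steps": [[87, -0.5, -0.3, 0, 0, 0, 0.2], [87, -1, -0.6, 0, 0, 0, 0.4], [87, -1, -0.6, 0, 0, 0, 0.6], [87, -1, -0.6, 0, 0, 0, 0.785], [87, -1, -0.6, 0, 0, 0, 0.785], [87, -1, -0.6, 0, 0, 0, 0.785], [87, -1, -0.6, 0, 0, 0, 0.785], [87, -1, -0.6, 0, 0, 0, 0.785]]}}

```text
time_s: 0.95
position: [0.3224, 0.4647, 0.2223]
tcp_rot: [[0.005, 1.0, -0.001], [1.0, -0.005, -0.001], [-0.001, -0.001, -1.0]]
force: [0.2, 0.3, -0.9]
opening: 1.002
grasp_force: 0.0
```

Request:
{"op": "drive_tool", "data": {"steps": [[87, -0.25, 0.23, 0, 0, 0, 0], [87, -0.5, 0.46, 0, 0, 0, 0], [87, -0.75, 0.7, 0, 0, 0, 0], [87, -0.985, 0.93, 0, 0, 0, 0], [87, -0.985, 0.93, 0, 0, 0, 0], [87, -0.985, 0.93, 0, 0, 0, 0]]}}

```text
time_s: 1.55
position: [0.4344, 0.3461, 0.2222]
tcp_rot: [[0.002, 1.0, -0.001], [1.0, -0.002, 0.0], [0.0, -0.001, -1.0]]
force: [-0.2, 0.5, -0.2]
opening: 0.999
grasp_force: 0.0
```

```bash
python3 -c "
from fit import *
st(); A=pts([cap('top'),cap('side')]); print(circ(A,(.433,.345),.122,.15,.0135,.03),circ(A,(.433,.345),.04,.11,.01,.03))"
```

```text
1.55 [0.4344 0.3461 0.2222] [[0.002, 1.0, -0.001], [1.0, -0.002, 0.0], [0.0, -0.001, -1.0]] F [-0.2  0.5 -0.2] op 0.999 g 0.0 q [27.  24.9 92.2  0.  63.  27.1]
(array([0.4334, 0.3457]), 129, 0.0017) (array([0.4334, 0.3458]), 203, 0.0016)
```

Request:
{"op": "drive_tool", "data": {"steps": [[87, 0, -0.008, 0.3, 0, 0, 0], [87, 0, -0.008, 0.6, 0, 0, 0], [60, 0, -0.008, 0.84, 0, 0, 0], [36, 0, -0.008, 0.84, 0, 0, 0], [36, 0, -0.008, 0.84, 0, 0, 0], [36, 0, -0.008, 0.84, 0, 0, 0], [32, 0, -0.008, 0.84, 0, 0, 0], [30, 0, -0.008, 0.84, 0, 0, 0]]}}

```text
time_s: 2.45
position: [0.4339, 0.3473, 0.1232]
tcp_rot: [[-0.001, 1.0, 0.003], [1.0, 0.001, 0.001], [0.001, 0.003, -1.0]]
force: [0.1, -0.0, 0.2]
opening: 0.539
grasp_force: 0.0
```

Request:
{"op": "drive_tool", "data": {"steps": [[27, 0, 0, 0, 0, 0, 0], [24, 0, 0, 0, 0, 0, 0], [10, 0, 0, 0, 0, 0, 0], [0, 0, 0, 0, 0, 0, 0], [0, 0, 0, 0, 0, 0, 0], [0, 0, 0, 0, 0, 0, 0]]}}

```text
time_s: 3.05
position: [0.4336, 0.3469, 0.1221]
tcp_rot: [[-0.0, 1.0, 0.001], [1.0, 0.0, 0.0], [0.0, 0.001, -1.0]]
force: [0.6, 0.4, 2.8]
opening: 0.306
grasp_force: 30.0
```

Request:
{"op": "drive_tool", "data": {"steps": [[0, 0, 0, -0.04, 0, 0, 0], [0, 0, 0, -0.12, 0, 0, 0], [0, 0, 0, -0.24, 0, 0, 0], [0, 0, 0, -0.38, 0, 0, 0], [0, 0, 0, -0.52, 0, 0, 0], [0, 0, 0, -0.64, 0, 0, 0], [0, 0, 0, -0.72, 0, 0, 0], [0, 0, 0, -0.75, 0, 0, 0]]}}

```text
time_s: 3.85
position: [0.4334, 0.347, 0.2128]
tcp_rot: [[-0.001, 1.0, 0.001], [1.0, 0.001, 0.001], [0.001, 0.001, -1.0]]
force: [0.0, 0.7, -2.5]
opening: 0.306
grasp_force: 30.0
```

Request:
{"op": "drive_tool", "data": {"steps": [[0, 0, 0.02, 0, 0, 0, 0], [0, 0, 0.06, 0, 0, 0, 0], [0, 0, 0.12, 0, 0, 0, 0], [0, 0, 0.2, 0, 0, 0, 0], [0, 0, 0.3, 0, 0, 0, 0], [0, 0, 0.4, 0, 0, 0, 0], [0, 0, 0.5, 0, 0, 0, 0], [0, 0, 0.6, 0, 0, 0, 0]]}}

```text
time_s: 4.65
position: [0.5065, 0.3467, 0.2116]
tcp_rot: [[-0.0, 1.0, 0.0], [1.0, 0.0, -0.0], [-0.0, 0.0, -1.0]]
force: [0.1, 0.6, -3.3]
opening: 0.304
grasp_force: 30.0
```

Request:
{"op": "drive_tool", "data": {"steps": [[0, 0, 0.1, 0, 0, 0, 0], [0, 0, 0.2, 0, 0, 0, 0], [0, 0, 0.3, 0, 0, 0, 0], [0, 0, 0.4, 0, 0, 0, 0], [0, 0, 0.48, 0, 0, 0, 0], [0, 0, 0.54, 0, 0, 0, 0], [0, 0, 0.57, 0, 0, 0, 0], [0, 0, 0.57, 0, 0, 0, 0]]}}

```text
time_s: 5.45
position: [0.5739, 0.3468, 0.2116]
tcp_rot: [[-0.0, 1.0, -0.0], [1.0, 0.0, -0.0], [-0.0, -0.0, -1.0]]
force: [0.0, -0.2, -2.4]
opening: 0.302
grasp_force: 30.0
```

```bash
python3 -c "
from fit import *
st(); c=cap('side');A=pts([cap('top'),c]); print(circ(A,(.574,.347),.122+.08,.15+.09,.0135,.03),circ(A,(.574,.347),.14,.19,.01,.03))
q=A[(np.hypot(A[:,0]-.574,A[:,1]-.347)<.03)&(A[:,2]>.07)];print(q[:,2].min())
q=A[(abs(A[:,0]-.578)<.05)&(abs(A[:,1]-.25)<.05)&(A[:,2]>.04)];print(np.percentile(q[:,2],[5,25,50,75,95]))
cv2.imwrite('pics/s1.png',cv2.resize(c['color'][60:220,120:320],None,fx=3,fy=3))"
```

```text
5.45 [0.5739 0.3468 0.2116] [[-0.0, 1.0, -0.0], [1.0, 0.0, -0.0], [-0.0, -0.0, -1.0]] F [ 0.  -0.2 -2.4] op 0.302 g 29.991878187283874 q [21.6 34.5 75.6  0.  69.9 21.6]
(array([0.5729, 0.3451]), 199, 0.0056) (array([0.5728, 0.3452]), 160, 0.0017)
0.09037411122535971
[0.05810293 0.06071734 0.06246385 0.51118088 0.57382753]
```

View pics/s1.png

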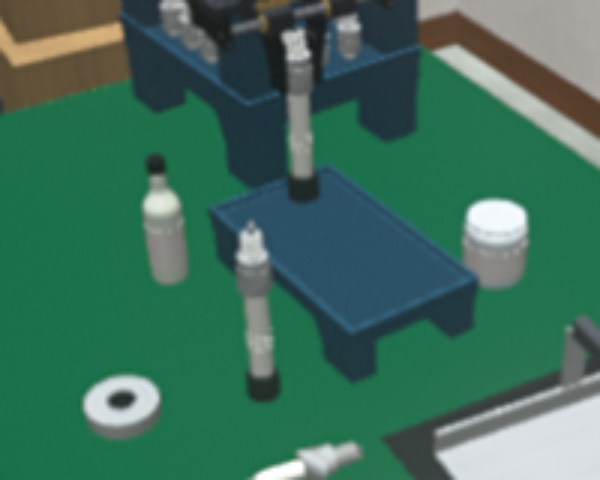

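The picture shows the plug upright in the gripper above the far-left part of the tray, with the bottle undisturbed. Next I'll lower it about 29 mm.

Request:
{"op": "drive_tool", "data": {"steps": [[0, 0, 0, 0.04, 0, 0, 0], [0, 0, 0, 0.1, 0, 0, 0], [0, 0, 0, 0.16, 0, 0, 0], [0, 0, 0, 0.2, 0, 0, 0], [0, 0, 0, 0.225, 0, 0, 0], [0, 0, 0, 0.235, 0, 0, 0], [0, 0, 0, 0.235, 0, 0, 0], [0, 0, 0, 0.235, 0, 0, 0]]}}

```text
time_s: 6.35
position: [0.5738, 0.347, 0.1838]
tcp_rot: [[-0.001, 1.0, 0.001], [1.0, 0.001, 0.0], [0.0, 0.001, -1.0]]
force: [-0.0, -0.1, -2.6]
opening: 0.307
grasp_force: 30.0
```

Request:
{"op": "drive_tool", "data": {"steps": [[0, 0, 0, 0.004, 0, 0, 0], [0, 0, 0, 0.008, 0, 0, 0], [0, 0, 0, 0.012, 0, 0, 0], [0, 0, 0, 0.012, 0, 0, 0], [0, 0, 0, 0.012, 0, 0, 0]]}}

```text
time_s: 6.85
position: [0.5736, 0.3469, 0.1822]
tcp_rot: [[-0.0, 1.0, 0.0], [1.0, 0.0, 0.0], [0.0, 0.0, -1.0]]
force: [-0.6, 0.4, -2.2]
opening: 0.3
grasp_force: 30.0
```

Request:
{"op": "drive_tool", "data": {"steps": [[0, 0, 0, 0.005, 0, 0, 0], [0, 0, 0, 0.01, 0, 0, 0], [0, 0, 0, 0.01, 0, 0, 0], [0, 0, 0, 0.01, 0, 0, 0]]}}

```text
time_s: 7.25
position: [0.574, 0.3471, 0.1821]
tcp_rot: [[-0.0, 1.0, 0.001], [1.0, 0.0, 0.001], [0.001, 0.001, -1.0]]
force: [-1.5, -0.3, 5.6]
opening: 0.305
grasp_force: 30.0
```

Contact: the force is now +5.6 N. I'll release and rise, then go to plug 2.

Request:
{"op": "drive_tool", "data": {"steps": [[30, 0, 0, 0, 0, 0, 0], [34, 0, 0, 0, 0, 0, 0], [40, 0, 0, 0, 0, 0, 0], [50, 0, 0, 0, 0, 0, 0], [70, 0, 0, 0, 0, 0, 0], [87, 0, 0, 0, 0, 0, 0], [87, 0, 0, 0, 0, 0, 0]]}}

```text
time_s: 7.95
position: [0.5736, 0.3468, 0.1808]
tcp_rot: [[-0.0, 1.0, -0.0], [1.0, 0.0, -0.0], [-0.0, -0.0, -1.0]]
force: [-0.4, 0.2, -0.1]
opening: 0.737
grasp_force: 0.0
```

Request:
{"op": "drive_tool", "data": {"steps": [[87, 0, 0, -0.15, 0, 0, 0], [87, 0, 0, -0.4, 0, 0, 0], [87, 0, 0, -0.7, 0, 0, 0], [87, 0, 0, -0.9, 0, 0, 0], [87, 0, 0, -0.9, 0, 0, 0], [87, 0, 0, -0.9, 0, 0, 0]]}}

```text
time_s: 8.55
position: [0.5735, 0.3468, 0.2891]
tcp_rot: [[-0.001, 1.0, 0.001], [1.0, 0.001, 0.0], [0.0, 0.001, -1.0]]
force: [-0.3, -1.0, 0.1]
opening: 0.998
grasp_force: 0.0
```

Request:
{"op": "drive_tool", "data": {"steps": [[87, -0.3, -0.3, 0, 0, 0, 0], [87, -0.6, -0.6, 0, 0, 0, 0], [87, -0.9, -0.9, 0, 0, 0, 0], [87, -1, -1, 0, 0, 0, 0], [87, -1, -1, 0, 0, 0, 0], [87, -1, -1, 0, 0, 0, 0]]}}

```text
time_s: 9.15
position: [0.4537, 0.2268, 0.2881]
tcp_rot: [[0.0, 1.0, -0.001], [1.0, -0.0, 0.0], [0.0, -0.001, -1.0]]
force: [0.9, 0.1, -0.2]
opening: 1.002
grasp_force: 0.0
```

Request:
{"op": "drive_tool", "data": {"steps": [[87, -0.15, -0.1, 0.1, 0, 0, 0], [87, -0.275, -0.1, 0.4, 0, 0, 0], [87, -0.275, -0.1, 0.56, 0, 0, 0], [87, -0.275, -0.1, 0.56, 0, 0, 0], [87, -0.275, -0.1, 0.56, 0, 0, 0]]}}

```text
time_s: 9.65
position: [0.4428, 0.1945, 0.2214]
tcp_rot: [[-0.001, 1.0, -0.0], [1.0, 0.001, 0.0], [0.0, -0.0, -1.0]]
force: [0.6, 0.0, -0.1]
opening: 1.001
grasp_force: 0.0
```

```bash
python3 -c "
from fit import *
st(); A=pts([cap('top'),cap('side')]); print(circ(A,(.442,.194),.122,.15,.0135,.03),circ(A,(.442,.194),.04,.11,.01,.03))
print('placed',circ(A,(.573,.346),.182,.21,.0135,.03),circ(A,(.573,.346),.10,.17,.01,.03))"
```

```text
9.65 [0.4428 0.1945 0.2214] [[-0.001, 1.0, -0.0], [1.0, 0.001, 0.0], [0.0, -0.0, -1.0]] F [ 0.6  0.  -0.1] op 1.001 g 0.0 q [ 10.4  19.5 102.    0.   58.6  10.4]
(array([0.4425, 0.194 ]), 135, 0.0015) (array([0.4423, 0.1941]), 196, 0.0013)
placed None (array([0.5729, 0.3444]), 51, 0.0013)
```

Request:
{"op": "drive_tool", "data": {"steps": [[87, 0, 0, 0.3, 0, 0, 0], [87, 0, 0, 0.6, 0, 0, 0], [60, 0, 0, 0.835, 0, 0, 0], [36, 0, 0, 0.835, 0, 0, 0], [36, 0, 0, 0.835, 0, 0, 0], [36, 0, 0, 0.835, 0, 0, 0], [32, 0, 0, 0.835, 0, 0, 0], [30, 0, 0, 0.835, 0, 0, 0]]}}

```text
time_s: 10.55
position: [0.4426, 0.194, 0.1228]
tcp_rot: [[-0.001, 1.0, 0.003], [1.0, 0.001, 0.001], [0.001, 0.003, -1.0]]
force: [0.5, -0.5, 0.4]
opening: 0.536
grasp_force: 0.0
```

Request:
{"op": "drive_tool", "data": {"steps": [[27, 0, 0, 0, 0, 0, 0], [24, 0, 0, 0, 0, 0, 0], [10, 0, 0, 0, 0, 0, 0], [0, 0, 0, 0, 0, 0, 0], [0, 0, 0, 0, 0, 0, 0], [0, 0, 0, 0, 0, 0, 0]]}}

```text
time_s: 11.15
position: [0.442, 0.1938, 0.1217]
tcp_rot: [[-0.001, 1.0, 0.001], [1.0, 0.001, 0.0], [0.0, 0.001, -1.0]]
force: [0.4, -0.2, 3.8]
opening: 0.305
grasp_force: 30.0
```

Request:
{"op": "drive_tool", "data": {"steps": [[0, 0, 0, -0.04, 0, 0, 0], [0, 0, 0, -0.12, 0, 0, 0], [0, 0, 0, -0.24, 0, 0, 0], [0, 0, 0, -0.38, 0, 0, 0], [0, 0, 0, -0.52, 0, 0, 0], [0, 0, 0, -0.64, 0, 0, 0], [0, 0, 0, -0.72, 0, 0, 0], [0, 0, 0, -0.75, 0, 0, 0]]}}

```text
time_s: 11.95
position: [0.4418, 0.1939, 0.2124]
tcp_rot: [[-0.001, 1.0, 0.001], [1.0, 0.001, 0.0], [0.0, 0.001, -1.0]]
force: [-0.0, -0.3, -3.2]
opening: 0.305
grasp_force: 30.0
```

Request:
{"op": "drive_tool", "data": {"steps": [[0, 0, 0.02, 0, 0, 0, 0], [0, 0.02, 0.06, 0, 0, 0, 0], [0, 0.04, 0.12, 0, 0, 0, 0], [0, 0.06, 0.2, 0, 0, 0, 0], [0, 0.09, 0.3, 0, 0, 0, 0], [0, 0.12, 0.4, 0, 0, 0, 0], [0, 0.15, 0.5, 0, 0, 0, 0], [0, 0.18, 0.6, 0, 0, 0, 0]]}}

```text
time_s: 12.75
position: [0.5151, 0.2158, 0.2112]
tcp_rot: [[-0.0, 1.0, 0.0], [1.0, 0.0, 0.0], [0.0, 0.0, -1.0]]
force: [0.3, -1.4, -3.9]
opening: 0.304
grasp_force: 30.0
```

Request:
{"op": "drive_tool", "data": {"steps": [[0, 0.02, 0.1, 0, 0, 0, 0], [0, 0.04, 0.2, 0, 0, 0, 0], [0, 0.06, 0.3, 0, 0, 0, 0], [0, 0.08, 0.4, 0, 0, 0, 0], [0, 0.09, 0.48, 0, 0, 0, 0], [0, 0.09, 0.54, 0, 0, 0, 0], [0, 0.09, 0.56, 0, 0, 0, 0], [0, 0.09, 0.56, 0, 0, 0, 0]]}}

```text
time_s: 13.55
position: [0.5809, 0.2261, 0.2113]
tcp_rot: [[-0.0, 1.0, -0.001], [1.0, 0.0, -0.0], [-0.0, -0.001, -1.0]]
force: [0.2, -1.0, -3.7]
opening: 0.309
grasp_force: 30.0
```

Request:
{"op": "drive_tool", "data": {"steps": [[0, 0, 0, 0.04, 0, 0, 0], [0, 0, 0, 0.1, 0, 0, 0], [0, 0, 0, 0.16, 0, 0, 0], [0, 0, 0, 0.2, 0, 0, 0], [0, 0, 0, 0.225, 0, 0, 0], [0, 0, 0, 0.235, 0, 0, 0], [0, 0, 0, 0.24, 0, 0, 0], [0, 0, 0, 0.24, 0, 0, 0]]}}

```text
time_s: 14.35
position: [0.581, 0.2263, 0.1828]
tcp_rot: [[-0.0, 1.0, 0.0], [1.0, 0.0, 0.0], [0.0, 0.0, -1.0]]
force: [1.0, 0.7, -3.1]
opening: 0.308
grasp_force: 30.0
```

Request:
{"op": "drive_tool", "data": {"steps": [[0, 0, 0, 0.006, 0, 0, 0], [0, 0, 0, 0.012, 0, 0, 0], [0, 0, 0, 0.017, 0, 0, 0], [0, 0, 0, 0.017, 0, 0, 0], [0, 0, 0, 0.017, 0, 0, 0]]}}

```text
time_s: 14.85
position: [0.5814, 0.2264, 0.1818]
tcp_rot: [[-0.0, 1.0, 0.002], [1.0, 0.0, 0.0], [0.0, 0.002, -1.0]]
force: [-1.5, -0.9, 5.4]
opening: 0.305
grasp_force: 30.0
```

Request:
{"op": "drive_tool", "data": {"steps": [[30, 0, 0, 0, 0, 0, 0], [34, 0, 0, 0, 0, 0, 0], [40, 0, 0, 0, 0, 0, 0], [50, 0, 0, 0, 0, 0, 0], [70, 0, 0, 0, 0, 0, 0], [87, 0, 0, 0, 0, 0, 0], [87, 0, 0, 0, 0, 0, 0]]}}

```text
time_s: 15.55
position: [0.5809, 0.2263, 0.1806]
tcp_rot: [[-0.0, 1.0, -0.0], [1.0, 0.0, -0.0], [-0.0, -0.0, -1.0]]
force: [-0.4, -0.6, -0.3]
opening: 0.732
grasp_force: 0.0
```

Request:
{"op": "drive_tool", "data": {"steps": [[87, 0, 0, -0.15, 0, 0, 0], [87, 0, 0, -0.4, 0, 0, 0], [87, 0, 0, -0.7, 0, 0, 0], [87, 0, 0, -0.9, 0, 0, 0], [87, 0, 0, -0.9, 0, 0, 0], [87, 0, 0, -0.9, 0, 0, 0]]}}

```text
time_s: 16.15
position: [0.5807, 0.2262, 0.2888]
tcp_rot: [[-0.0, 1.0, 0.001], [1.0, 0.0, 0.0], [0.0, 0.001, -1.0]]
force: [-0.1, -0.1, -0.1]
opening: 0.997
grasp_force: 0.0
```

Request:
{"op": "drive_tool", "data": {"steps": [[87, -0.3, -0.3, 0, 0, 0, 0], [87, -0.6, -0.6, 0, 0, 0, 0], [87, -0.9, -0.9, 0, 0, 0, 0], [87, -1, -1, 0, 0, 0, 0], [87, -1, -1, 0, 0, 0, 0]]}}

```text
time_s: 16.65
position: [0.4573, 0.1048, 0.287]
tcp_rot: [[0.002, 1.0, -0.006], [1.0, -0.002, -0.0], [-0.0, -0.006, -1.0]]
force: [0.4, 1.1, -0.7]
opening: 1.0
grasp_force: 0.0
```

Request:
{"op": "drive_tool", "data": {"steps": [[87, -0.28, -0.27, 0, 0, 0, -0.095], [87, -0.28, -0.27, 0, 0, 0, -0.19], [87, -0.28, -0.27, 0, 0, 0, -0.28], [87, -0.28, -0.27, 0, 0, 0, -0.38], [87, -0.28, -0.27, 0, 0, 0, -0.47], [87, -0.28, -0.27, 0, 0, 0, -0.5], [87, -0.28, -0.27, 0, 0, 0, -0.5]]}}

```text
time_s: 17.35
position: [0.429, 0.0732, 0.2877]
tcp_rot: [[-0.682, 0.731, -0.001], [0.731, 0.682, 0.0], [0.001, -0.001, -1.0]]
force: [0.2, -1.1, -0.7]
opening: 0.998
grasp_force: 0.0
```

Request:
{"op": "drive_tool", "data": {"steps": [[87, 0, 0, 0, 0, 0, -0.09], [87, 0, 0, 0, 0, 0, -0.18], [87, 0, 0, 0, 0, 0, -0.27], [87, 0, 0, 0, 0, 0, -0.36], [87, 0, 0, 0, 0, 0, -0.451], [87, 0, 0, 0, 0, 0, -0.451], [87, 0, 0, 0, 0, 0, -0.451], [87, 0, 0, 0, 0, 0, -0.451]]}}

```text
time_s: 18.15
position: [0.4286, 0.0728, 0.2884]
tcp_rot: [[-0.989, 0.145, -0.0], [0.145, 0.989, 0.0], [0.0, 0.0, -1.0]]
force: [0.3, 0.3, -0.1]
opening: 0.996
grasp_force: 0.0
```

```bash
cat >> h.py <<'E'
def to(x,y,z,xang):
    s=read_state(); R=np.array(s['tcp_rot']); d=np.array([x,y,z])-s['position']
    a=np.radians(xang); G=np.array([[np.cos(a),np.sin(a),0],[np.sin(a),-np.cos(a),0],[0,0,-1]])
    rv=cv2.Rodrigues(R.T@G)[0].ravel()
    print('to: shift',np.round(R.T@d/.12,3),'turn',np.round(rv/1.5,3))
E
python3 -c "
from fit import *
st(); t=cap('top');s=cap('side');A=pts([t,s])
for c in((.581,.2263),(.573,.3455)): print('placed',circ(A,c,.182,.21,.0135,.03),circ(A,c,.10,.17,.01,.03))
for p in((.42,.073),(.42,-.028),(.417,-.121)): reject(A,p)
to(.4294,.0716,.15,171.7)
a=t['color'][100:260,90:330];cv2.imwrite('pics/t2.png',cv2.resize(a,None,fx=3,fy=3))
"
```

```text
18.15 [0.4286 0.0728 0.2884] [[-0.989, 0.145, -0.0], [0.145, 0.989, 0.0], [0.0, 0.0, -1.0]] F [ 0.3  0.3 -0.1] op 0.996 g 0.0 q [ -5.2  10.3 102.8   0.   66.9 -86.8]
placed (array([0.5806, 0.2253]), 84, 0.0016) (array([0.5816, 0.2267]), 159, 0.0014)
placed (array([0.5732, 0.3454]), 56, 0.0008) (array([0.5733, 0.345 ]), 114, 0.0012)
reject thick [0.4276 0.0697] deg(thread dir) -8.5 ends rel [-0.062  0.043] n 285 zmax 0.03
reject thick [ 0.4235 -0.0274] deg(thread dir) 23.7 ends rel [-0.059  0.04 ] n 455 zmax 0.031
reject thick [ 0.4239 -0.1179] deg(thread dir) 31.0 ends rel [-0.063  0.037] n 537 zmax 0.031
to: shift [-0.008 -0.008  1.155] turn [ 0. -0. -0.]
```

View pics/t2.png

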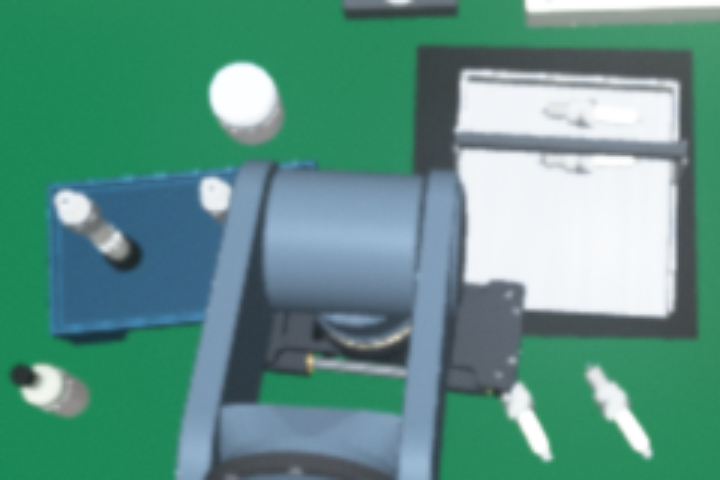

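The view shows both plugs upright on the tray, the rejects lying across the pan near the handle, and the front of the pan empty. Next is the first loose reject, directly below the gripper.

Request:
{"op": "drive_tool", "data": {"steps": [[70, 0, 0, 0.3, 0, 0, 0], [70, 0, 0, 0.65, 0, 0, 0], [70, 0, 0, 1, 0, 0, 0], [70, 0, 0, 1, 0, 0, 0]]}}

```text
time_s: 18.65
position: [0.4246, 0.0728, 0.1648]
tcp_rot: [[-0.989, 0.144, -0.012], [0.144, 0.99, 0.001], [0.012, -0.001, -1.0]]
force: [-1.3, 1.2, 1.2]
opening: 0.815
grasp_force: 0.0
```

Request:
{"op": "drive_tool", "data": {"steps": [[60, 0, 0, 0.3, 0, 0, 0], [60, 0, 0, 0.65, 0, 0, 0], [60, 0, 0, 1, 0, 0, 0], [60, 0, 0, 1, 0, 0, 0]]}}

```text
time_s: 19.05
position: [0.4265, 0.0727, 0.0452]
tcp_rot: [[-0.99, 0.144, -0.01], [0.144, 0.99, 0.001], [0.01, -0.001, -1.0]]
force: [-0.6, 0.6, -0.7]
opening: 0.692
grasp_force: 0.0
```

Request:
{"op": "drive_tool", "data": {"steps": [[60, 0, 0, 0.15, 0, 0, 0], [60, 0, 0, 0.3, 0, 0, 0], [60, 0, 0, 0.36, 0, 0, 0], [40, 0, 0, 0.36, 0, 0, 0], [20, 0, 0, 0.36, 0, 0, 0], [0, 0, 0, 0.36, 0, 0, 0], [0, 0, 0, 0.36, 0, 0, 0], [0, 0, 0, 0.36, 0, 0, 0]]}}

```text
time_s: 19.85
position: [0.4289, 0.0726, 0.0061]
tcp_rot: [[-0.99, 0.143, 0.001], [0.143, 0.99, -0.0], [-0.001, 0.0, -1.0]]
force: [0.4, 0.1, 5.5]
opening: 0.324
grasp_force: 30.2
```

Request:
{"op": "drive_tool", "data": {"steps": [[0, 0, 0, 0, 0, 0, 0], [0, 0, 0, 0, 0, 0, 0], [0, 0, 0, -0.15, 0, 0, 0], [0, 0, 0, -0.4, 0, 0, 0], [0, 0, 0, -0.7, 0, 0, 0], [0, 0, 0, -1, 0, 0, 0], [0, 0, 0, -1, 0, 0, 0]]}}

```text
time_s: 20.55
position: [0.431, 0.0725, 0.1289]
tcp_rot: [[-0.99, 0.143, 0.009], [0.143, 0.99, -0.001], [-0.009, 0.0, -1.0]]
force: [1.0, -1.0, -1.9]
opening: 0.323
grasp_force: 30.0
```

```bash
python3 -c "
from h import *
st(); y=np.radians(-5.2);c=np.array([.637,-.082]);X=np.array([np.cos(y),np.sin(y)]);Y=np.array([-X[1],X[0]])
for py in(.055,0,-.055):
  p=c-.045*X+py*Y; print(p); 
  if py>0: to(*p,.13,174.8)"
```

```text
20.55 [0.431  0.0725 0.1289] [[-0.99, 0.143, 0.009], [0.143, 0.99, -0.001], [-0.009, 0.0, -1.0]] F [ 1.  -1.  -1.9] op 0.323 g 29.998794123530388 q [ -5.2  25.3 114.    0.   40.2 -86.9]
[ 0.59716999 -0.02314789]
to: shift [-1.484 -0.591  0.004] turn [ 0.     0.006 -0.035]
[ 0.5921852  -0.07792153]
[ 0.58720041 -0.13269518]
```

Request:
{"op": "drive_tool", "data": {"steps": [[0, -0.2, -0.1, 0, 0, 0, -0.035], [0, -0.45, -0.2, 0, 0, 0, -0.035], [0, -0.7, -0.3, 0, 0, 0, -0.035], [0, -0.95, -0.4, 0, 0, 0, -0.035], [0, -0.95, -0.4, 0, 0, 0, -0.035], [0, -0.95, -0.4, 0, 0, 0, -0.035], [0, -0.95, -0.4, 0, 0, 0, -0.035]]}}

```text
time_s: 21.25
position: [0.5323, 0.0094, 0.1243]
tcp_rot: [[-0.996, 0.091, -0.004], [0.091, 0.996, 0.001], [0.004, 0.001, -1.0]]
force: [0.9, 0.6, -0.9]
opening: 0.323
grasp_force: 30.0
```

```bash
python3 -c "
from h import *
st(); to(.5972,-.0231,.012,174.8)"
```

```text
21.25 [0.5323 0.0094 0.1243] [[-0.996, 0.091, -0.004], [0.091, 0.996, 0.001], [0.004, 0.001, -1.0]] F [ 0.9  0.6 -0.9] op 0.323 g 29.99894969165325 q [-11.   31.4 100.5   0.   48.4 -95.8]
to: shift [-0.568 -0.221  0.933] turn [ 0.    -0.003 -0.   ]
```

Request:
{"op": "drive_tool", "data": {"steps": [[0, -0.3, -0.1, 0, 0, 0, 0], [0, -0.555, -0.22, 0.05, 0, 0, 0], [0, -0.555, -0.22, 0.3, 0, 0, 0], [0, -0.555, -0.22, 0.55, 0, 0, 0], [0, -0.555, -0.22, 0.8, 0, 0, 0], [0, -0.555, -0.22, 0.93, 0, 0, 0], [0, -0.555, -0.22, 0.93, 0, 0, 0], [0, -0.555, -0.22, 0.93, 0, 0, 0]]}}

```text
time_s: 22.05
position: [0.5984, -0.0233, 0.0143]
tcp_rot: [[-0.996, 0.091, 0.0], [0.091, 0.996, -0.0], [-0.0, -0.0, -1.0]]
force: [-0.8, -0.4, -1.3]
opening: 0.322
grasp_force: 30.0
```

Request:
{"op": "drive_tool", "data": {"steps": [[38, 0, 0, 0, 0, 0, 0], [38, 0, 0, 0, 0, 0, 0], [38, 0, 0, 0, 0, 0, 0], [38, 0, 0, -0.2, 0, 0, 0], [38, 0, 0, -0.5, 0, 0, 0], [38, 0, 0, -0.8, 0, 0, 0], [38, 0, 0, -1, 0, 0, 0], [38, 0, 0, -1, 0, 0, 0]]}}

```text
time_s: 22.85
position: [0.6014, -0.0242, 0.1386]
tcp_rot: [[-0.996, 0.091, 0.01], [0.091, 0.996, -0.002], [-0.01, -0.001, -1.0]]
force: [0.4, -0.7, -0.1]
opening: 0.433
grasp_force: 0.0
```

```bash
python3 -c "
from fit import *
st(); A=pts([cap('top'),cap('side')])
reject(A,(.425,-.028)); reject(A,(.424,-.118))
to(.4265,-.0265,.13,204.2)"
```

```text
22.85 [ 0.6014 -0.0242  0.1386] [[-0.996, 0.091, 0.01], [0.091, 0.996, -0.002], [-0.01, -0.001, -1.0]] F [ 0.4 -0.7 -0.1] op 0.433 g 0.0 q [-12.9  34.2  90.3   0.   54.9 -97.7]
reject thick [ 0.426  -0.0259] deg(thread dir) 23.9 ends rel [-0.062  0.038] n 296 zmax 0.03
reject thick [ 0.4222 -0.1194] deg(thread dir) 30.9 ends rel [-0.061  0.04 ] n 540 zmax 0.032
to: shift [ 1.426 -0.154  0.037] turn [-0.     0.001 -0.342]
```

Request:
{"op": "drive_tool", "data": {"steps": [[60, 0.3, 0, 0, 0, 0, 0], [60, 0.65, -0.07, 0, 0, 0, 0], [60, 1, -0.15, 0, 0, 0, 0], [60, 1, -0.15, 0, 0, 0, 0]]}}

```text
time_s: 23.35
position: [0.4673, -0.0285, 0.1315]
tcp_rot: [[-0.996, 0.092, -0.015], [0.092, 0.996, 0.004], [0.016, 0.003, -1.0]]
force: [0.2, 0.3, -0.1]
opening: 0.663
grasp_force: 0.0
```

Request:
{"op": "drive_tool", "data": {"steps": [[60, 0.25, 0, 0, 0, 0, -0.08], [60, 0.45, 0, 0, 0, 0, -0.17], [60, 0.45, 0, 0, 0, 0, -0.26], [60, 0.45, 0, 0, 0, 0, -0.342], [60, 0.45, 0, 0, 0, 0, -0.342], [60, 0.45, 0, 0, 0, 0, -0.342]]}}

```text
time_s: 23.95
position: [0.4235, -0.0256, 0.1332]
tcp_rot: [[-0.913, -0.407, -0.001], [-0.407, 0.913, 0.0], [0.001, 0.001, -1.0]]
force: [0.3, 0.0, -0.0]
opening: 0.694
grasp_force: 0.0
```

```bash
python3 -c "
from fit import *
st(); to(.4265,-.0265,.006,204.2)"
```

```text
23.95 [ 0.4235 -0.0256  0.1332] [[-0.913, -0.407, -0.001], [-0.407, 0.913, 0.0], [0.001, 0.001, -1.0]] F [ 0.3  0.  -0. ] op 0.694 g 0.0 q [ -18.6   24.2  115.1    0.    40.7 -132.6]
to: shift [-0.021 -0.018  1.06 ] turn [ 0.001 -0.001 -0.002]
```

Request:
{"op": "drive_tool", "data": {"steps": [[60, 0, 0, 0.3, 0, 0, 0], [60, -0.02, 0, 0.65, 0, 0, 0], [60, -0.02, 0, 0.99, 0, 0, 0], [60, -0.02, 0, 0.99, 0, 0, 0]]}}

```text
time_s: 24.35
position: [0.4222, -0.0236, 0.0097]
tcp_rot: [[-0.913, -0.407, -0.013], [-0.407, 0.913, 0.004], [0.01, 0.009, -1.0]]
force: [-0.0, 1.0, 0.5]
opening: 0.689
grasp_force: 0.0
```

Request:
{"op": "drive_tool", "data": {"steps": [[60, 0, 0, 0.06, 0, 0, 0], [60, 0, 0, 0.06, 0, 0, 0], [30, 0, 0, 0.06, 0, 0, 0], [10, 0, 0, 0.06, 0, 0, 0], [0, 0, 0, 0.06, 0, 0, 0], [0, 0, 0, 0.06, 0, 0, 0], [0, 0, 0, 0.06, 0, 0, 0]]}}

```text
time_s: 25.05
position: [0.4262, -0.0249, 0.0084]
tcp_rot: [[-0.912, -0.409, 0.002], [-0.409, 0.912, -0.001], [-0.001, -0.001, -1.0]]
force: [0.2, -0.3, 6.7]
opening: 0.325
grasp_force: 30.2
```

Request:
{"op": "drive_tool", "data": {"steps": [[0, 0, 0, 0, 0, 0, 0], [0, 0, 0, -0.15, 0, 0, 0], [0, 0, 0, -0.4, 0, 0, 0], [0, 0, 0, -0.7, 0, 0, 0], [0, 0, 0, -1, 0, 0, 0], [0, 0, 0, -1, 0, 0, 0], [0, 0, 0, -1, 0, 0, 0]]}}

```text
time_s: 25.75
position: [0.4258, -0.0247, 0.1283]
tcp_rot: [[-0.912, -0.409, 0.001], [-0.409, 0.912, -0.0], [-0.001, -0.001, -1.0]]
force: [-0.1, -1.0, -0.9]
opening: 0.323
grasp_force: 30.0
```

Request:
{"op": "drive_tool", "data": {"steps": [[0, 0, 0, 0, 0, 0, 0.09], [0, 0, 0, 0, 0, 0, 0.18], [0, 0, 0, 0, 0, 0, 0.26], [0, 0, 0, 0, 0, 0, 0.342], [0, 0, 0, 0, 0, 0, 0.342], [0, 0, 0, 0, 0, 0, 0.342]]}}

```text
time_s: 26.35
position: [0.4247, -0.0244, 0.1267]
tcp_rot: [[-0.996, 0.089, -0.003], [0.089, 0.996, 0.001], [0.003, 0.001, -1.0]]
force: [0.2, 0.6, -0.3]
opening: 0.326
grasp_force: 30.0
```

```bash
python3 -c "
from fit import *
st(); to(.5922,-.0779,.012,174.8)"
```

```text
26.35 [ 0.4247 -0.0244  0.1267] [[-0.996, 0.089, -0.003], [0.089, 0.996, 0.001], [0.003, 0.001, -1.0]] F [ 0.2  0.6 -0.3] op 0.326 g 29.999014176428318 q [ -18.4   25.1  115.2   -0.    39.8 -103.3]
to: shift [-1.433 -0.321  0.951] turn [ 0.    -0.002  0.001]
```

Request:
{"op": "drive_tool", "data": {"steps": [[0, -0.25, -0.07, 0, 0, 0, 0], [0, -0.5, -0.14, 0, 0, 0, 0], [0, -0.75, -0.2, 0, 0, 0, 0], [0, -0.98, -0.31, 0, 0, 0, 0], [0, -0.98, -0.31, 0, 0, 0, 0], [0, -0.98, -0.31, 0, 0, 0, 0]]}}

```text
time_s: 26.95
position: [0.5387, -0.0724, 0.1268]
tcp_rot: [[-0.996, 0.09, -0.002], [0.09, 0.996, 0.001], [0.003, 0.001, -1.0]]
force: [0.5, -0.4, -1.4]
opening: 0.322
grasp_force: 30.0
```

Request:
{"op": "drive_tool", "data": {"steps": [[0, -0.25, 0, 0, 0, 0, 0], [0, -0.44, -0.01, 0.05, 0, 0, 0], [0, -0.44, -0.01, 0.3, 0, 0, 0], [0, -0.44, -0.01, 0.55, 0, 0, 0], [0, -0.44, -0.01, 0.8, 0, 0, 0], [0, -0.44, -0.01, 0.93, 0, 0, 0], [0, -0.44, -0.01, 0.93, 0, 0, 0], [0, -0.44, -0.01, 0.93, 0, 0, 0]]}}

```text
time_s: 27.75
position: [0.5916, -0.0782, 0.0166]
tcp_rot: [[-0.996, 0.091, -0.0], [0.091, 0.996, 0.0], [0.0, 0.0, -1.0]]
force: [-0.4, 0.2, -1.1]
opening: 0.32
grasp_force: 30.0
```

```bash
python3 -c "
from fit import *
st(); to(.5922,-.0779,.014,174.8)
c=cap('side'); cv2.imwrite('pics/s3.png',cv2.resize(c['color'][140:290,220:420],None,fx=3,fy=3))"
```

```text
27.75 [ 0.5916 -0.0782  0.0166] [[-0.996, 0.091, -0.0], [0.091, 0.996, 0.0], [0.0, 0.0, -1.0]] F [-0.4  0.2 -1.1] op 0.32 g 29.998956955969334 q [ -18.3   44.8   94.     0.    41.3 -103.1]
to: shift [-0.005  0.003  0.022] turn [ 0. -0. -0.]
```

View pics/s3.png

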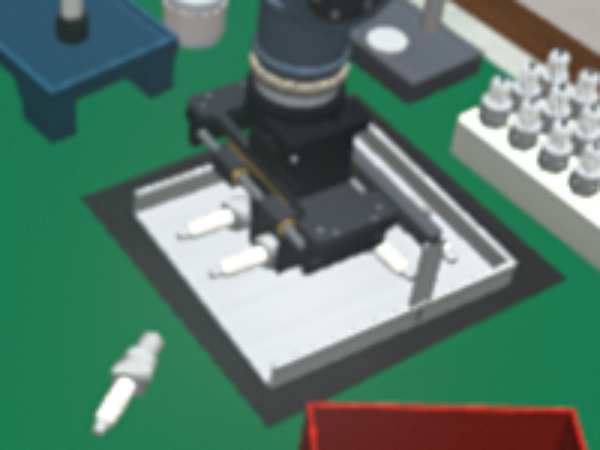

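The second reject is in position beside the first in the pan, with the hand clear of the bar. Release it and fetch the third.

Request:
{"op": "drive_tool", "data": {"steps": [[0, 0, 0, 0.02, 0, 0, 0], [36, 0, 0, 0.02, 0, 0, 0], [36, 0, 0, 0.02, 0, 0, 0], [36, 0, 0, 0.02, 0, 0, 0], [36, 0, 0, -0.2, 0, 0, 0], [36, 0, 0, -0.5, 0, 0, 0], [36, 0, 0, -0.8, 0, 0, 0], [36, 0, 0, -1, 0, 0, 0]]}}

```text
time_s: 28.6
position: [0.5929, -0.0788, 0.139]
tcp_rot: [[-0.996, 0.091, 0.003], [0.091, 0.996, -0.001], [-0.003, -0.001, -1.0]]
force: [0.5, -0.1, 0.1]
opening: 0.412
grasp_force: 0.0
```

Request:
{"op": "drive_tool", "data": {"steps": [[60, 0.3, 0, 0, 0, 0, 0], [60, 0.65, 0.1, 0, 0, 0, 0], [60, 1, 0.2, 0, 0, 0, 0], [60, 1, 0.2, 0, 0, 0, 0], [60, 1, 0.2, 0, 0, 0, 0]]}}

```text
time_s: 29.1
position: [0.4739, -0.0433, 0.1368]
tcp_rot: [[-0.996, 0.091, 0.001], [0.091, 0.996, -0.0], [-0.001, -0.0, -1.0]]
force: [0.7, -1.0, -0.2]
opening: 0.676
grasp_force: 0.0
```

```bash
python3 -c "
from fit import *
st(); A=pts([cap('top'),cap('side')])
reject(A,(.424,-.118)); reject(A,(.597,-.023),.004,.05);reject(A,(.592,-.078),.004,.05)
to(.423,-.119,.13,211)"
```

```text
29.1 [ 0.4739 -0.0433  0.1368] [[-0.996, 0.091, 0.001], [0.091, 0.996, -0.0], [-0.001, -0.0, -1.0]] F [ 0.7 -1.  -0.2] op 0.676 g 0.0 q [ -18.7   26.8  108.    -0.    45.2 -103.5]
reject thick [ 0.4228 -0.1191] deg(thread dir) 30.1 ends rel [-0.062  0.039] n 329 zmax 0.03
reject thick [ 0.5974 -0.0419] deg(thread dir) -5.5 ends rel [-0.051  0.04 ] n 259 zmax 0.033
reject thick [ 0.5891 -0.0626] deg(thread dir) 20.9 ends rel [-0.049  0.034] n 321 zmax 0.034
to: shift [ 0.388 -0.66   0.057] turn [-0.001  0.002 -0.422]
```

Request:
{"op": "drive_tool", "data": {"steps": [[60, 0.1, -0.3, 0, 0, 0, -0.08], [60, 0.25, -0.5, 0, 0, 0, -0.17], [60, 0.39, -0.66, 0, 0, 0, -0.26], [60, 0.39, -0.66, 0, 0, 0, -0.35], [60, 0.39, -0.66, 0, 0, 0, -0.415], [60, 0.39, -0.66, 0, 0, 0, -0.415], [60, 0.39, -0.66, 0, 0, 0, -0.415], [60, 0.39, -0.66, 0, 0, 0, -0.415]]}}

```text
time_s: 30.0
position: [0.4214, -0.1185, 0.1362]
tcp_rot: [[-0.863, -0.506, 0.001], [-0.506, 0.863, -0.0], [-0.0, -0.001, -1.0]]
force: [1.0, 0.9, 0.6]
opening: 0.684
grasp_force: 0.0
```

```bash
python3 -c "
from fit import *
st(); to(.423,-.119,.007,210.5)"
```

```text
30.0 [ 0.4214 -0.1185  0.1362] [[-0.863, -0.506, 0.001], [-0.506, 0.863, -0.0], [-0.0, -0.001, -1.0]] F [1.  0.9 0.6] op 0.684 g 0.0 q [ -30.4   24.6  113.2    0.    42.1 -150.8]
to: shift [-0.009 -0.01   1.077] turn [-0.     0.    -0.002]
```

Request:
{"op": "drive_tool", "data": {"steps": [[60, 0, 0, 0.3, 0, 0, 0], [60, 0, 0, 0.65, 0, 0, 0], [60, 0, 0, 0.99, 0, 0, 0], [60, 0, 0, 0.99, 0, 0, 0]]}}

```text
time_s: 30.4
position: [0.4178, -0.1164, 0.0125]
tcp_rot: [[-0.863, -0.506, -0.011], [-0.506, 0.863, 0.006], [0.006, 0.011, -1.0]]
force: [-0.3, 0.1, 1.6]
opening: 0.69
grasp_force: 0.0
```

Request:
{"op": "drive_tool", "data": {"steps": [[60, 0, 0, 0.08, 0, 0, 0], [60, 0, 0, 0.08, 0, 0, 0], [30, 0, 0, 0.08, 0, 0, 0], [10, 0, 0, 0.08, 0, 0, 0], [0, 0, 0, 0.08, 0, 0, 0], [0, 0, 0, 0.08, 0, 0, 0], [0, 0, 0, 0.08, 0, 0, 0]]}}

```text
time_s: 31.1
position: [0.4212, -0.1185, 0.0084]
tcp_rot: [[-0.862, -0.507, 0.001], [-0.507, 0.862, -0.001], [-0.001, -0.001, -1.0]]
force: [-0.2, -1.2, 6.5]
opening: 0.33
grasp_force: 30.1
```

Request:
{"op": "drive_tool", "data": {"steps": [[0, 0, 0, 0, 0, 0, 0], [0, 0, 0, -0.15, 0, 0, 0], [0, 0, 0, -0.4, 0, 0, 0], [0, 0, 0, -0.7, 0, 0, 0], [0, 0, 0, -1, 0, 0, 0], [0, 0, 0, -1, 0, 0, 0], [0, 0, 0, -1, 0, 0, 0]]}}

```text
time_s: 31.8
position: [0.4208, -0.1182, 0.1283]
tcp_rot: [[-0.862, -0.507, 0.001], [-0.507, 0.862, -0.001], [-0.001, -0.001, -1.0]]
force: [-0.3, 0.4, -1.2]
opening: 0.325
grasp_force: 30.0
```

Request:
{"op": "drive_tool", "data": {"steps": [[0, 0, 0, 0, 0, 0, 0.09], [0, 0, 0, 0, 0, 0, 0.18], [0, 0, 0, 0, 0, 0, 0.26], [0, 0, 0, 0, 0, 0, 0.34], [0, 0, 0, 0, 0, 0, 0.417], [0, 0, 0, 0, 0, 0, 0.417], [0, 0, 0, 0, 0, 0, 0.417]]}}

```text
time_s: 32.5
position: [0.4198, -0.1178, 0.1267]
tcp_rot: [[-0.996, 0.092, -0.003], [0.092, 0.996, 0.002], [0.003, 0.001, -1.0]]
force: [1.4, -0.7, -1.0]
opening: 0.322
grasp_force: 30.0
```

```bash
python3 -c "
from fit import *
st(); to(.5872,-.1335,.014,174.8)"
```

```text
32.5 [ 0.4198 -0.1178  0.1267] [[-0.996, 0.092, -0.003], [0.092, 0.996, 0.002], [0.003, 0.001, -1.0]] F [ 1.4 -0.7 -1. ] op 0.322 g 29.999880082905293 q [ -30.4   25.7  113.8   -0.    40.7 -115.1]
to: shift [-1.403 -0.004  0.935] turn [ 0.001 -0.002 -0.001]
```

Request:
{"op": "drive_tool", "data": {"steps": [[0, -0.25, 0, 0, 0, 0, 0], [0, -0.5, 0, 0, 0, 0, 0], [0, -0.75, 0, 0, 0, 0, 0], [0, -0.98, 0, 0, 0, 0, 0], [0, -0.98, 0, 0, 0, 0, 0], [0, -0.98, 0, 0, 0, 0, 0]]}}

```text
time_s: 33.1
position: [0.5371, -0.1289, 0.1269]
tcp_rot: [[-0.996, 0.092, -0.002], [0.092, 0.996, 0.001], [0.002, 0.001, -1.0]]
force: [-1.1, 0.2, -0.9]
opening: 0.324
grasp_force: 30.0
```

Request:
{"op": "drive_tool", "data": {"steps": [[0, -0.25, 0, 0, 0, 0, 0], [0, -0.41, 0, 0.05, 0, 0, 0], [0, -0.41, 0, 0.3, 0, 0, 0], [0, -0.41, 0, 0.55, 0, 0, 0], [0, -0.41, 0, 0.8, 0, 0, 0], [0, -0.41, 0, 0.93, 0, 0, 0], [0, -0.41, 0, 0.945, 0, 0, 0], [0, -0.41, 0, 0.945, 0, 0, 0]]}}

```text
time_s: 33.9
position: [0.5864, -0.134, 0.0146]
tcp_rot: [[-0.996, 0.094, -0.001], [0.094, 0.996, 0.0], [0.001, 0.0, -1.0]]
force: [0.8, 0.3, -0.5]
opening: 0.325
grasp_force: 30.0
```

Request:
{"op": "drive_tool", "data": {"steps": [[0, 0, 0, 0, 0, 0, 0], [36, 0, 0, 0, 0, 0, 0], [36, 0, 0, 0, 0, 0, 0], [36, 0, 0, 0, 0, 0, 0], [36, 0, 0, -0.2, 0, 0, 0], [36, 0, 0, -0.5, 0, 0, 0], [36, 0, 0, -0.8, 0, 0, 0], [36, 0, 0, -1, 0, 0, 0]]}}

```text
time_s: 34.7
position: [0.5878, -0.1343, 0.1373]
tcp_rot: [[-0.996, 0.094, 0.003], [0.094, 0.996, -0.001], [-0.003, -0.001, -1.0]]
force: [0.5, -1.9, -0.4]
opening: 0.416
grasp_force: 0.0
```

Request:
{"op": "drive_tool", "data": {"steps": [[60, 0.3, 0, 0, 0, 0, 0], [60, 0.65, 0, -0.3, 0, 0, 0], [60, 1, 0, -0.6, 0, 0, 0], [60, 1, 0, -0.9, 0, 0, 0], [60, 1, 0, -0.9, 0, 0, 0]]}}

```text
time_s: 35.2
position: [0.4687, -0.1237, 0.2478]
tcp_rot: [[-0.995, 0.095, 0.01], [0.095, 0.996, -0.005], [-0.01, -0.004, -1.0]]
force: [0.4, -1.0, 0.3]
opening: 0.677
grasp_force: 0.0
```

```bash
python3 -c "
from fit import *
st(); t=cap('top');s=cap('side');A=pts([t,s])
q=A[(A[:,2]>.1)&(A[:,2]<.115)&(abs(A[:,0]-.65)<.05)&(abs(A[:,1]+.083)<.15)]
print('handle',cv2.minAreaRect(q[:,:2].astype(np.float32)))
im=np.hstack([cv2.resize(t['color'][105:265,220:340],None,fx=3,fy=3),cv2.resize(s['color'][150:310,240:410],None,fx=2.3,fy=3)]);cv2.imwrite('pics/p4.png',im)"
```

```text
35.2 [ 0.4687 -0.1237  0.2478] [[-0.995, 0.095, 0.01], [0.095, 0.996, -0.005], [-0.01, -0.004, -1.0]] F [ 0.4 -1.   0.3] op 0.677 g 0.0 q [ -28.    17.2  100.4   -0.    61.8 -112.6]
handle ((0.6573188900947571, -0.08459506183862686), (0.218337744474411, 0.017373189330101013), 84.56507110595703)
```

View pics/p4.png

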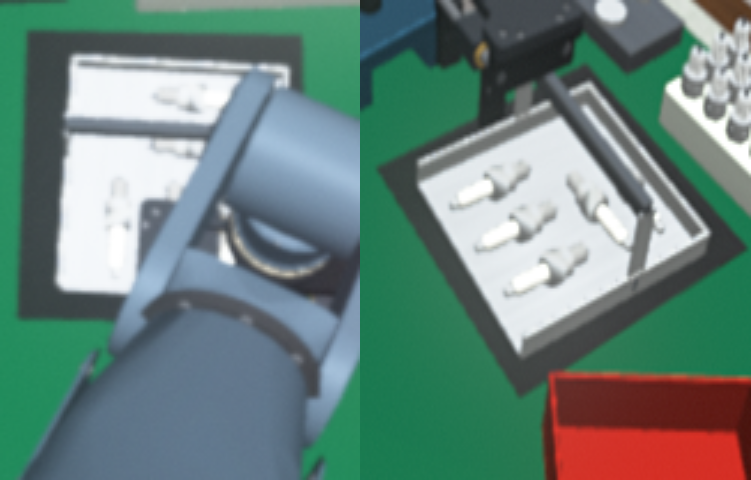

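The picture shows all five rejects in the pan: three side by side in front, two across near the bar. I'll turn the tool to grip the handle bar.

Request:
{"op": "drive_tool", "data": {"steps": [[60, 0, 0, 0, 0, 0, 0.09], [60, 0, 0, 0, 0, 0, 0.18], [60, 0, 0, 0, 0, 0, 0.27], [60, 0, 0, 0, 0, 0, 0.36], [60, 0, 0, 0, 0, 0, 0.45], [60, 0, 0, 0, 0, 0, 0.5], [60, 0, 0, 0, 0, 0, 0.5], [60, 0, 0, 0, 0, 0, 0.5]]}}

```text
time_s: 36.1
position: [0.4671, -0.1224, 0.2414]
tcp_rot: [[-0.666, 0.746, -0.002], [0.746, 0.666, 0.001], [0.002, -0.001, -1.0]]
force: [-0.0, -0.3, 0.5]
opening: 0.686
grasp_force: 0.0
```

Request:
{"op": "drive_tool", "data": {"steps": [[60, 0, 0, 0, 0, 0, 0.09], [60, 0, 0, 0, 0, 0, 0.18], [60, 0, 0, 0, 0, 0, 0.27], [60, 0, 0, 0, 0, 0, 0.36], [60, 0, 0, 0, 0, 0, 0.45], [60, 0, 0, 0, 0, 0, 0.545], [60, 0, 0, 0, 0, 0, 0.545], [60, 0, 0, 0, 0, 0, 0.545]]}}

```text
time_s: 36.9
position: [0.4673, -0.1226, 0.2421]
tcp_rot: [[0.087, 0.996, -0.001], [0.996, -0.087, 0.0], [0.0, -0.001, -1.0]]
force: [-1.1, -0.5, -0.9]
opening: 0.682
grasp_force: 0.0
```

```bash
python3 -c "
from fit import *
st(); to(.657,-.084,.15,84.7)"
```

```text
36.9 [ 0.4673 -0.1226  0.2421] [[0.087, 0.996, -0.001], [0.996, -0.087, 0.0], [0.0, -0.001, -1.0]] F [-1.1 -0.5 -0.9] op 0.682 g 0.0 q [-28.   17.8 100.5  -0.   61.7 -23. ]
to: shift [0.458 1.548 0.767] turn [-0.    -0.     0.004]
```

Request:
{"op": "drive_tool", "data": {"steps": [[50, 0.15, 0.3, 0, 0, 0, 0], [50, 0.3, 0.65, 0, 0, 0, 0], [50, 0.46, 1, 0, 0, 0, 0], [50, 0.46, 1, 0, 0, 0, 0], [50, 0.46, 1, 0, 0, 0, 0]]}}

```text
time_s: 37.4
position: [0.5919, -0.078, 0.2416]
tcp_rot: [[0.087, 0.996, -0.002], [0.996, -0.087, 0.0], [0.0, -0.002, -1.0]]
force: [-0.7, 0.1, -0.7]
opening: 0.577
grasp_force: 0.0
```

Request:
{"op": "drive_tool", "data": {"steps": [[50, 0, 0.3, 0, 0, 0, 0.003], [50, 0, 0.55, 0, 0, 0, 0.003], [50, 0, 0.55, 0.3, 0, 0, 0.003], [50, 0, 0.55, 0.6, 0, 0, 0.003], [50, 0, 0.55, 0.76, 0, 0, 0.003], [50, 0, 0.55, 0.76, 0, 0, 0.003], [50, 0, 0.55, 0.76, 0, 0, 0.003]]}}

```text
time_s: 38.1
position: [0.6568, -0.0851, 0.1517]
tcp_rot: [[0.095, 0.995, -0.001], [0.995, -0.095, 0.0], [-0.0, -0.001, -1.0]]
force: [-0.0, -1.0, 0.2]
opening: 0.573
grasp_force: 0.0
```

```bash
python3 -c "
from fit import *
st(); to(.657,-.084,.077,84.7)"
```

```text
38.1 [ 0.6568 -0.0851  0.1517] [[0.095, 0.995, -0.001], [0.995, -0.095, 0.0], [-0.0, -0.001, -1.0]] F [-0.  -1.   0.2] op 0.573 g 0.0 q [-17.   37.6  80.   -0.   62.4 -11.5]
to: shift [0.01  0.001 0.622] turn [-0.001  0.    -0.002]
```

Request:
{"op": "drive_tool", "data": {"steps": [[50, 0.01, 0, 0.2, 0, 0, 0], [50, 0.01, 0, 0.45, 0, 0, 0], [50, 0.01, 0, 0.62, 0, 0, 0], [50, 0.01, 0, 0.62, 0, 0, 0], [40, 0.01, 0, 0.62, 0, 0, 0], [30, 0.01, 0, 0.62, 0, 0, 0], [20, 0.01, 0, 0.62, 0, 0, 0], [15, 0.01, 0, 0.62, 0, 0, 0]]}}

```text
time_s: 38.9
position: [0.6584, -0.0836, 0.0783]
tcp_rot: [[0.095, 0.995, 0.002], [0.995, -0.095, -0.001], [-0.0, 0.002, -1.0]]
force: [0.2, 0.3, 0.4]
opening: 0.294
grasp_force: 0.0
```

Request:
{"op": "drive_tool", "data": {"steps": [[10, 0, 0, 0, 0, 0, 0], [0, 0, 0, 0, 0, 0, 0], [0, 0, 0, 0, 0, 0, 0], [0, 0, 0, 0, 0, 0, 0], [0, 0, 0, 0, 0, 0, 0]]}}

```text
time_s: 39.4
position: [0.6585, -0.0835, 0.0775]
tcp_rot: [[0.095, 0.995, 0.002], [0.995, -0.095, -0.0], [-0.0, 0.002, -1.0]]
force: [1.9, 0.5, 3.5]
opening: 0.159
grasp_force: 30.0
```

Request:
{"op": "drive_tool", "data": {"steps": [[0, 0, 0, -0.02, 0, 0, 0], [0, 0, 0, -0.05, 0, 0, 0], [0, 0, 0, -0.1, 0, 0, 0], [0, 0, 0, -0.15, 0, 0, 0], [0, 0, 0, -0.2, 0, 0, 0], [0, 0, 0, -0.25, 0, 0, 0], [0, 0, 0, -0.25, 0, 0, 0], [0, 0, 0, -0.25, 0, 0, 0]]}}

```text
time_s: 40.2
position: [0.6578, -0.0834, 0.1073]
tcp_rot: [[0.095, 0.995, 0.001], [0.995, -0.095, -0.0], [-0.0, 0.001, -1.0]]
force: [0.7, -0.1, -7.9]
opening: 0.155
grasp_force: 30.0
```

```bash
python3 -c "
from fit import *
st();c=cap('side');cv2.imwrite('pics/p5.png',cv2.resize(c['color'][120:320,220:440],None,fx=2.5,fy=2.5))"
```

```text
40.2 [ 0.6578 -0.0834  0.1073] [[0.095, 0.995, 0.001], [0.995, -0.095, -0.0], [-0.0, 0.001, -1.0]] F [ 0.7 -0.1 -7.9] op 0.155 g 30.022612125612795 q [-16.9  40.8  81.7  -0.   57.5 -11.4]
```

View pics/p5.png

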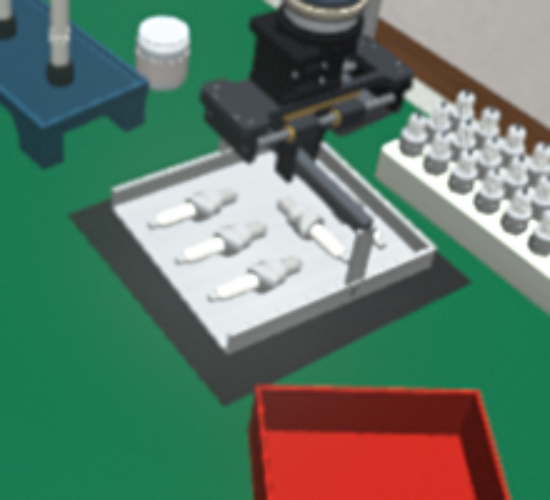

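The side view shows the pan held level with all five rejects still in it. I'll check obstacle heights near the bin and work out the bin poses.

```bash
python3 - <<'E'
from fit import *; from m import load
A=pts([load('top'),load('side')]); A=A[(A[:,2]>.05)&(A[:,2]<.5)&(A[:,0]>.3)&(A[:,1]<.15)]
for y in np.arange(-.9,.1,.06):
    r=[]
    for x in np.arange(.48,.95,.06):
        q=A[(A[:,0]>=x)&(A[:,0]<x+.06)&(A[:,1]>=y)&(A[:,1]<y+.06)]; r.append(round(float(np.percentile(q[:,2],97)),2) if len(q)>4 else 0)
    print(round(y,2),r)
b=np.array([.484,-.407]);yw=np.radians(-34.7);X=np.array([np.cos(yw),np.sin(yw)])
p=b+.185*X; print(p); st(); to(*p,.205,55.3)
E
```

```text
-0.9 [0, 0, 0, 0, 0, 0, 0, 0]
-0.84 [0, 0, 0, 0, 0, 0, 0, 0]
-0.78 [0.08, 0.09, 0, 0.09, 0.09, 0.09, 0, 0]
-0.72 [0, 0.09, 0, 0.09, 0.09, 0.09, 0.09, 0]
-0.66 [0, 0.09, 0.09, 0.09, 0.09, 0, 0.09, 0]
-0.6 [0.07, 0.09, 0.09, 0.09, 0.09, 0, 0.09, 0]
-0.54 [0.07, 0.07, 0, 0.09, 0.09, 0.09, 0.09, 0]
-0.48 [0, 0.07, 0, 0, 0, 0, 0, 0]
-0.42 [0, 0.07, 0.07, 0, 0, 0, 0, 0]
-0.36 [0, 0.07, 0.07, 0, 0, 0, 0.07, 0.09]
-0.3 [0.07, 0.07, 0, 0, 0, 0.09, 0.09, 0.09]
-0.24 [0, 0, 0.11, 0, 0, 0.09, 0.1, 0.1]
-0.18 [0, 0, 0.11, 0, 0, 0.09, 0.1, 0.09]
-0.12 [0, 0, 0.11, 0.11, 0, 0.09, 0.1, 0.1]
-0.06 [0, 0, 0.11, 0.11, 0, 0, 0, 0]
-0.0 [0, 0, 0.11, 0.11, 0, 0.2, 0, 0]
0.06 [0, 0, 0, 0, 0, 0.21, 0.2, 0.23]
[ 0.63609665 -0.51231671]
40.25 [ 0.6575 -0.0833  0.1069] [[0.095, 0.995, -0.0], [0.995, -0.095, 0.0], [0.0, -0.0, -1.0]] F [-0.9  0.3 -9.1] op 0.156 g 30.022416869178414 q [-16.9  40.8  81.7  -0.   57.5 -11.4]
to: shift [-3.576  0.164 -0.818] turn [-0.    0.    0.34]
```

Request:
{"op": "drive_tool", "data": {"steps": [[0, 0, 0, -0.05, 0, 0, 0], [0, 0, 0, -0.15, 0, 0, 0], [0, 0, 0, -0.3, 0, 0, 0], [0, 0, 0, -0.45, 0, 0, 0], [0, 0, 0, -0.6, 0, 0, 0], [0, 0, 0, -0.75, 0, 0, 0], [0, 0, 0, -0.85, 0, 0, 0], [0, 0, 0, -0.9, 0, 0, 0]]}}

```text
time_s: 41.05
position: [0.6585, -0.0836, 0.217]
tcp_rot: [[0.095, 0.995, 0.003], [0.995, -0.095, -0.001], [-0.001, 0.003, -1.0]]
force: [0.6, -0.3, -9.0]
opening: 0.158
grasp_force: 30.0
```

Request:
{"op": "drive_tool", "data": {"steps": [[0, -0.03, 0, 0, 0, 0, 0], [0, -0.09, 0, 0, 0, 0, 0], [0, -0.18, 0, 0, 0, 0, 0], [0, -0.28, 0, 0, 0, 0, 0], [0, -0.39, 0, 0, 0, 0, 0], [0, -0.5, 0, 0, 0, 0, 0], [0, -0.61, 0, 0, 0, 0, 0], [0, -0.72, 0, 0, 0, 0, 0]]}}

```text
time_s: 41.85
position: [0.6492, -0.1709, 0.2148]
tcp_rot: [[0.096, 0.995, -0.0], [0.995, -0.096, -0.0], [-0.0, -0.0, -1.0]]
force: [1.4, -0.5, -9.2]
opening: 0.157
grasp_force: 30.0
```

Request:
{"op": "drive_tool", "data": {"steps": [[0, -0.11, 0.01, 0, 0, 0, 0], [0, -0.22, 0.03, 0, 0, 0, 0], [0, -0.33, 0.05, 0, 0, 0, 0], [0, -0.44, 0.07, 0, 0, 0, 0], [0, -0.55, 0.09, 0, 0, 0, 0], [0, -0.66, 0.11, 0, 0, 0, 0], [0, -0.77, 0.13, 0, 0, 0, 0], [0, -0.88, 0.15, 0, 0, 0, 0]]}}

```text
time_s: 42.65
position: [0.6573, -0.2773, 0.2148]
tcp_rot: [[0.095, 0.995, -0.0], [0.995, -0.095, 0.0], [0.0, -0.0, -1.0]]
force: [0.1, 0.2, -8.5]
opening: 0.155
grasp_force: 30.0
```

Request:
{"op": "drive_tool", "data": {"steps": [[0, -0.11, 0, 0, 0, 0, 0.01], [0, -0.22, 0, 0, 0, 0, 0.03], [0, -0.33, 0, 0, 0, 0, 0.06], [0, -0.44, 0, 0, 0, 0, 0.09], [0, -0.55, 0, 0, 0, 0, 0.12], [0, -0.66, 0, 0, 0, 0, 0.15], [0, -0.76, 0, 0, 0, 0, 0.18], [0, -0.84, 0, 0, 0, 0, 0.2]]}}

```text
time_s: 43.45
position: [0.6474, -0.3781, 0.2148]
tcp_rot: [[0.388, 0.921, -0.0], [0.921, -0.388, -0.001], [-0.001, 0.0, -1.0]]
force: [0.3, 1.1, -7.6]
opening: 0.16
grasp_force: 30.0
```

```bash
python3 -c "
from fit import *
st(); to(.636,-.512,.205,55.3);c=cap('side');cv2.imwrite('pics/p6.png',c['color'][150:384,200:512])"
```

```text
43.45 [ 0.6474 -0.3781  0.2148] [[0.388, 0.921, -0.0], [0.921, -0.388, -0.001], [-0.001, 0.0, -1.0]] F [ 0.3  1.1 -7.6] op 0.16 g 30.022635776549578 q [-38.8  40.9  62.   -0.   77.1 -15.9]
to: shift [-1.065  0.346  0.082] turn [0.    0.    0.138]
```

View pics/p6.png

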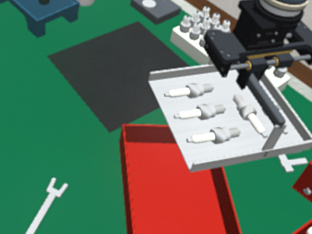

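The pan is level with all the rejects in place, moving toward the bin.

Request:
{"op": "drive_tool", "data": {"steps": [[0, -0.06, 0.02, 0, 0, 0, 0.01], [0, -0.16, 0.05, 0, 0, 0, 0.03], [0, -0.28, 0.1, 0, 0, 0, 0.05], [0, -0.42, 0.15, 0, 0, 0, 0.07], [0, -0.56, 0.2, 0, 0, 0, 0.09], [0, -0.7, 0.25, 0, 0, 0, 0.11], [0, -0.84, 0.3, 0, 0, 0, 0.13], [0, -0.94, 0.34, 0, 0, 0, 0.138]]}}

```text
time_s: 44.3
position: [0.6411, -0.4995, 0.2146]
tcp_rot: [[0.569, 0.822, -0.0], [0.822, -0.569, -0.002], [-0.001, 0.001, -1.0]]
force: [0.5, -0.4, -7.9]
opening: 0.163
grasp_force: 30.0
```

Request:
{"op": "drive_tool", "data": {"steps": [[0, -0.05, 0, 0, 0, 0, 0], [0, -0.07, 0, 0, 0, 0, 0], [0, -0.07, 0, 0, 0, 0, 0], [0, -0.07, 0, 0, 0, 0, 0]]}}

```text
time_s: 44.7
position: [0.6373, -0.5022, 0.2149]
tcp_rot: [[0.566, 0.824, -0.0], [0.824, -0.566, 0.001], [0.001, -0.001, -1.0]]
force: [-0.3, 0.3, -9.1]
opening: 0.157
grasp_force: 30.0
```

```bash
python3 -c "
from fit import *
st(); to(.636,-.512,.205,55.3);c=cap('top');cv2.imwrite('pics/p7.png',cv2.resize(c['color'][60:280,300:512],None,fx=2.5,fy=2.5))"
```

```text
44.7 [ 0.6373 -0.5022  0.2149] [[0.566, 0.824, -0.0], [0.824, -0.566, 0.001], [0.001, -0.001, -1.0]] F [-0.3  0.3 -9.1] op 0.157 g 30.023832293227315 q [-46.1  46.7  49.8   0.   83.6 -11.6]
to: shift [-0.073  0.037  0.083] turn [-0.    -0.001  0.003]
```

View pics/p7.png

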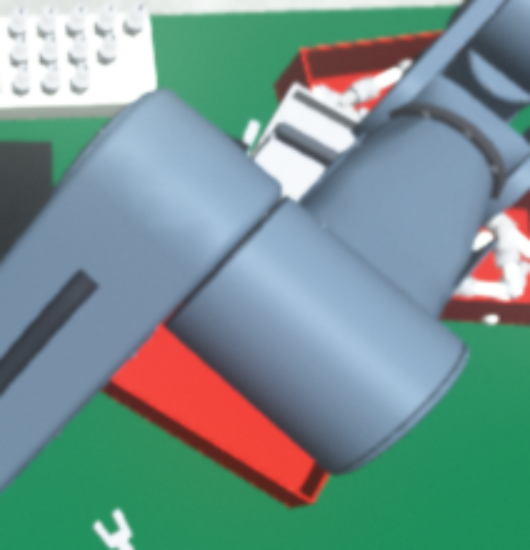

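Request:
{"op": "drive_tool", "data": {"steps": [[0, -0.04, 0.02, 0, 0, 0, 0], [0, -0.07, 0.035, 0, 0, 0, 0], [0, -0.07, 0.035, 0, 0, 0, 0]]}}

```text
time_s: 45.05
position: [0.6356, -0.5137, 0.215]
tcp_rot: [[0.567, 0.824, 0.0], [0.824, -0.567, -0.001], [-0.001, 0.001, -1.0]]
force: [-0.3, 0.4, -8.4]
opening: 0.158
grasp_force: 30.0
```

Request:
{"op": "drive_tool", "data": {"steps": [[0, 0, -0.028, -0.05, -0.029, 0, 0], [0, 0, -0.058, -0.099, -0.058, 0, 0], [0, 0, -0.09, -0.147, -0.087, 0, 0], [0, 0, -0.124, -0.193, -0.116, 0, 0], [0, 0, -0.124, -0.193, -0.116, 0, 0], [0, 0, -0.124, -0.193, -0.116, 0, 0]]}}

```text
time_s: 45.65
position: [0.6233, -0.504, 0.2383]
tcp_rot: [[0.567, 0.812, 0.142], [0.824, -0.558, -0.097], [0.0, 0.172, -0.985]]
force: [0.2, 0.5, -8.0]
opening: 0.152
grasp_force: 30.0
```

Request:
{"op": "drive_tool", "data": {"steps": [[0, 0, -0.007, 0.04, 0, 0, 0], [0, 0, -0.02, 0.12, 0, 0, 0], [0, 0, -0.037, 0.21, 0, 0, 0], [0, 0, -0.055, 0.31, 0, 0, 0], [0, 0, -0.067, 0.38, 0, 0, 0], [0, 0, -0.072, 0.41, 0, 0, 0], [0, 0, -0.072, 0.41, 0, 0, 0]]}}

```text
time_s: 46.35
position: [0.6231, -0.5037, 0.1865]
tcp_rot: [[0.567, 0.812, 0.141], [0.824, -0.558, -0.096], [0.001, 0.171, -0.985]]
force: [-0.1, -1.0, -8.7]
opening: 0.158
grasp_force: 30.0
```

```bash
python3 -c "
from fit import *
s=st();R=np.array(s['tcp_rot']);lip=s['position']-R@np.array([0,.14,-.0735]);b=np.array([.484,-.407,0]);print('lip',lip);d=lip-b;a=np.radians(-34.7);print('lip in bin',d[0]*np.cos(a)+d[1]*np.sin(a),-d[0]*np.sin(a)+d[1]*np.cos(a),d[2])
c=cap('side');cv2.imwrite('pics/p8.png',cv2.resize(c['color'][190:384,280:512],None,fx=3,fy=3))"
```

```text
46.35 [ 0.6231 -0.5037  0.1865] [[0.567, 0.812, 0.141], [0.824, -0.558, -0.096], [0.001, 0.171, -0.985]] F [-0.1 -1.  -8.7] op 0.158 g 29.997444860637188 q [-47.8  42.5  63.9   2.5  64.1 -14.2]
lip [ 0.51985243 -0.43264842  0.09020037]
lip in bin 0.04407697977948055 -0.000676643046374846 0.0902003745412286
```

View pics/p8.png

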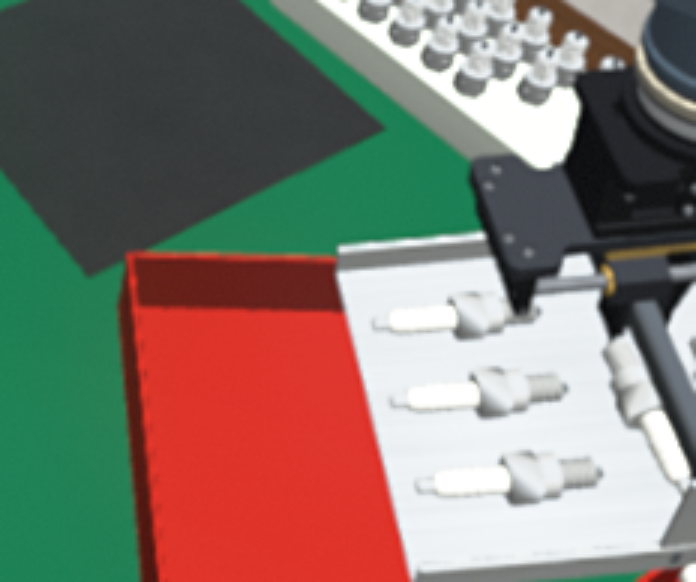

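The lip is at bin (0.044, 0, 0.090) with the side walls inside the bin's width. Tip further, slowly.

Request:
{"op": "drive_tool", "data": {"steps": [[0, 0, -0.028, -0.05, -0.029, 0, 0], [0, 0, -0.058, -0.099, -0.058, 0, 0], [0, 0, -0.09, -0.147, -0.087, 0, 0], [0, 0, -0.124, -0.193, -0.116, 0, 0], [0, 0, -0.124, -0.193, -0.116, 0, 0], [0, 0, -0.124, -0.193, -0.116, 0, 0], [0, 0, -0.124, -0.193, -0.116, 0, 0], [0, 0, -0.124, -0.193, -0.116, 0, 0]]}}

```text
time_s: 47.2
position: [0.6087, -0.494, 0.2083]
tcp_rot: [[0.567, 0.775, 0.281], [0.824, -0.533, -0.193], [-0.0, 0.341, -0.94]]
force: [0.3, 0.3, -8.1]
opening: 0.158
grasp_force: 30.0
```

Request:
{"op": "drive_tool", "data": {"steps": [[0, 0, -0.028, -0.05, -0.029, 0, 0], [0, 0, -0.058, -0.099, -0.058, 0, 0], [0, 0, -0.09, -0.147, -0.087, 0, 0], [0, 0, -0.124, -0.193, -0.116, 0, 0], [0, 0, -0.124, -0.193, -0.116, 0, 0], [0, 0, -0.124, -0.193, -0.116, 0, 0], [0, 0, -0.124, -0.193, -0.116, 0, 0], [0, 0, -0.124, -0.193, -0.116, 0, 0]]}}

```text
time_s: 48.0
position: [0.5914, -0.4825, 0.2265]
tcp_rot: [[0.567, 0.713, 0.413], [0.824, -0.49, -0.285], [-0.001, 0.501, -0.865]]
force: [0.7, -0.7, -3.8]
opening: 0.156
grasp_force: 30.0
```

Request:
{"op": "drive_tool", "data": {"steps": [[0, 0, -0.028, -0.05, -0.029, 0, 0], [0, 0, -0.058, -0.099, -0.058, 0, 0], [0, 0, -0.09, -0.147, -0.087, 0, 0], [0, 0, -0.124, -0.193, -0.116, 0, 0], [0, 0, -0.124, -0.193, -0.116, 0, 0], [0, 0, -0.124, -0.193, -0.116, 0, 0], [0, 0, -0.124, -0.193, -0.116, 0, 0], [0, 0, -0.124, -0.193, -0.116, 0, 0]]}}

```text
time_s: 48.8
position: [0.5708, -0.4681, 0.2383]
tcp_rot: [[0.566, 0.632, 0.529], [0.824, -0.434, -0.364], [-0.001, 0.642, -0.767]]
force: [0.5, -0.1, -3.0]
opening: 0.159
grasp_force: 30.0
```

```bash
python3 -c "
from fit import *
st();c=cap('side');cv2.imwrite('pics/p9.png',cv2.resize(c['color'][150:384,280:512],None,fx=2.5,fy=2.5))"
```

```text
48.8 [ 0.5708 -0.4681  0.2383] [[0.566, 0.632, 0.529], [0.824, -0.434, -0.364], [-0.001, 0.642, -0.767]] F [ 0.5 -0.1 -3. ] op 0.159 g 30.025708037428558 q [-52.9  28.2  97.1  36.6  19.8 -49.2]
```

View pics/p9.png

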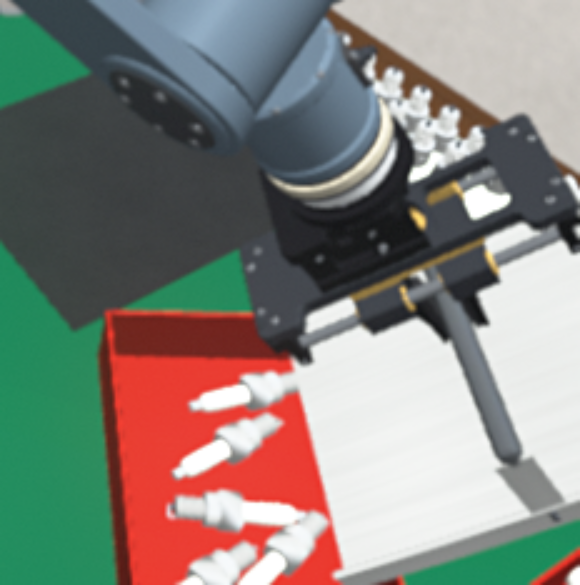

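All five rejects lie in the bin and the pan is empty; the force dropped to 3 N. I'll raise the pan, then level it.

Request:
{"op": "drive_tool", "data": {"steps": [[0, 0, 0.05, -0.06, 0, 0, 0], [0, 0, 0.15, -0.18, 0, 0, 0], [0, 0, 0.25, -0.3, 0, 0, 0], [0, 0, 0.32, -0.383, 0, 0, 0], [0, 0, 0.32, -0.383, 0, 0, 0]]}}

```text
time_s: 49.35
position: [0.5711, -0.4687, 0.3009]
tcp_rot: [[0.567, 0.63, 0.531], [0.824, -0.432, -0.367], [-0.002, 0.645, -0.764]]
force: [-0.1, -0.1, -4.4]
opening: 0.159
grasp_force: 30.0
```

Request:
{"op": "drive_tool", "data": {"steps": [[0, 0, 0.025, 0.052, 0.029, 0, 0], [0, 0, 0.049, 0.104, 0.058, 0, 0], [0, 0, 0.07, 0.158, 0.087, 0, 0], [0, 0, 0.089, 0.212, 0.116, 0, 0], [0, 0, 0.104, 0.267, 0.145, 0, 0], [0, 0, 0.119, 0.323, 0.174, 0, 0], [0, 0, 0.139, 0.436, 0.233, 0, 0], [0, 0, 0.139, 0.436, 0.233, 0, 0]]}}

```text
time_s: 50.15
position: [0.6101, -0.495, 0.2661]
tcp_rot: [[0.566, 0.775, 0.28], [0.824, -0.533, -0.192], [0.0, 0.34, -0.941]]
force: [0.7, 0.2, -3.2]
opening: 0.153
grasp_force: 30.0
```

Request:
{"op": "drive_tool", "data": {"steps": [[0, 0, 0.025, 0.052, 0.029, 0, 0], [0, 0, 0.049, 0.104, 0.058, 0, 0], [0, 0, 0.07, 0.158, 0.087, 0, 0], [0, 0, 0.089, 0.212, 0.116, 0, 0], [0, 0, 0.104, 0.267, 0.145, 0, 0], [0, 0, 0.119, 0.323, 0.174, 0, 0], [0, 0, 0.139, 0.436, 0.233, 0, 0], [0, 0, 0.139, 0.436, 0.233, 0, 0]]}}

```text
time_s: 50.95
position: [0.6365, -0.5126, 0.219]
tcp_rot: [[0.566, 0.824, -0.004], [0.824, -0.566, 0.005], [0.002, -0.006, -1.0]]
force: [-1.0, 0.8, -4.5]
opening: 0.156
grasp_force: 30.0
```

```bash
python3 -c "
from fit import *
st(); to(.657,-.084,.215,84.7)
t=cap('top');np.savez('pics/top9.npz',**t)
m=(t['color'].max(2)<88)&(cv2.cvtColor(t['color'],cv2.COLOR_BGR2HSV)[...,1]<90)
for c in cv2.findContours(m.astype(np.uint8),0,2)[0]:
    if cv2.contourArea(c)>1500:
        r=cv2.minAreaRect(ray(t,c.reshape(-1,2),.001)[:,:2].astype(np.float32)); print('dark',np.round(r[0],4),np.round(r[1],4),round(r[2],2),cv2.boundingRect(c))"
```

```text
50.95 [ 0.6365 -0.5126  0.219 ] [[0.566, 0.824, -0.004], [0.824, -0.566, 0.005], [0.002, -0.006, -1.0]] F [-1.   0.8 -4.5] op 0.156 g 29.996272595599294 q [-46.7  47.3  47.9   0.   85.2 -12.2]
to: shift [ 3.041 -1.88   0.051] turn [-0.004 -0.002 -0.339]
dark [ 0.6472 -0.0708] [0.2851 0.3056] 86.93 (227, 116, 94, 96)
```

Request:
{"op": "drive_tool", "data": {"steps": [[0, 0.12, -0.07, 0, 0, 0, 0], [0, 0.3, -0.18, 0, 0, 0, 0], [0, 0.5, -0.31, 0, 0, 0, 0], [0, 0.7, -0.43, 0, 0, 0, 0], [0, 0.86, -0.53, 0, 0, 0, 0], [0, 1, -0.62, 0, 0, 0, 0]]}}

```text
time_s: 51.6
position: [0.642, -0.3695, 0.2263]
tcp_rot: [[0.566, 0.824, 0.001], [0.824, -0.566, 0.001], [0.001, 0.0, -1.0]]
force: [-0.1, 0.2, -3.4]
opening: 0.156
grasp_force: 30.0
```

Request:
{"op": "drive_tool", "data": {"steps": [[0, 0.15, -0.09, 0, 0, 0, -0.03], [0, 0.3, -0.18, 0, 0, 0, -0.08], [0, 0.45, -0.28, 0, 0, 0, -0.13], [0, 0.6, -0.37, 0, 0, 0, -0.19], [0, 0.75, -0.46, 0, 0, 0, -0.25], [0, 0.88, -0.55, 0, 0, 0, -0.31], [0, 0.95, -0.6, 0, 0, 0, -0.345], [0, 0.95, -0.6, 0, 0, 0, -0.345]]}}

```text
time_s: 52.4
position: [0.6474, -0.2344, 0.2259]
tcp_rot: [[0.081, 0.997, -0.001], [0.997, -0.081, 0.002], [0.002, -0.001, -1.0]]
force: [0.6, -0.7, -2.9]
opening: 0.155
grasp_force: 30.0
```

```bash
python3 -c "
from fit import *
st(); to(.661,-.079,.11,86)"
```

```text
52.4 [ 0.6474 -0.2344  0.2259] [[0.081, 0.997, -0.001], [0.997, -0.081, 0.002], [0.002, -0.001, -1.0]] F [ 0.6 -0.7 -2.9] op 0.155 g 29.998535178601742 q [-29.2  35.2  71.8   0.1  73.1 -24.6]
to: shift [1.298 0.009 0.969] turn [-0.001 -0.001 -0.008]
```

Request:
{"op": "drive_tool", "data": {"steps": [[0, 0.1, 0, 0, 0, 0, -0.008], [0, 0.3, 0, 0, 0, 0, -0.008], [0, 0.5, 0, 0, 0, 0, -0.008], [0, 0.7, 0, 0, 0, 0, -0.008], [0, 0.85, 0, 0, 0, 0, -0.008], [0, 0.95, 0.01, 0, 0, 0, -0.008], [0, 0.95, 0.01, 0, 0, 0, -0.008]]}}

```text
time_s: 53.1
position: [0.6589, -0.1218, 0.2253]
tcp_rot: [[0.071, 0.997, -0.002], [0.997, -0.071, 0.002], [0.002, -0.002, -1.0]]
force: [-0.6, -0.2, -3.4]
opening: 0.158
grasp_force: 30.0
```

Request:
{"op": "drive_tool", "data": {"steps": [[0, 0.2, 0, 0.1, 0, 0, 0], [0, 0.35, 0, 0.3, 0, 0, 0], [0, 0.35, 0, 0.5, 0, 0, 0], [0, 0.35, 0, 0.7, 0, 0, 0], [0, 0.35, 0, 0.85, 0, 0, 0], [0, 0.35, 0, 0.95, 0, 0, 0], [0, 0.35, 0, 0.95, 0, 0, 0]]}}

```text
time_s: 53.8
position: [0.6603, -0.0819, 0.1092]
tcp_rot: [[0.074, 0.997, -0.006], [0.997, -0.074, 0.002], [0.002, -0.006, -1.0]]
force: [0.1, 0.1, -2.7]
opening: 0.156
grasp_force: 30.0
```

```bash
python3 -c "
from fit import *
st(); to(.661,-.079,.0785,86)
A=pts([cap('side')])
X=np.array([np.cos(-.07),np.sin(-.07)]);d=(A[:,:2]-[.641,-.078]);px=d@X;py=d@np.array([-X[1],X[0]])
k=(abs(px+.04)<.06)&(abs(py)<.09)&(A[:,2]>.015)&(A[:,2]<.06);q=A[k]
C,*_=np.linalg.lstsq(np.c_[px[k],py[k],np.ones(k.sum())],q[:,2],rcond=None);print('floor slope x,y,z0',C,k.sum())"
```

```text
53.8 [ 0.6603 -0.0819  0.1092] [[0.074, 0.997, -0.006], [0.997, -0.074, 0.002], [0.002, -0.006, -1.0]] F [ 0.1  0.1 -2.7] op 0.156 g 30.0014937389642 q [-16.7  41.   80.9   0.   58.5 -12.5]
to: shift [0.024 0.006 0.256] turn [-0.004 -0.001 -0.003]
floor slope x,y,z0 [-0.00456934  0.00157035  0.03628574] 2406
```

Level. Set it down and release.

Request:
{"op": "drive_tool", "data": {"steps": [[0, 0, 0, 0.08, 0, 0, 0], [0, 0, 0, 0.16, 0, 0, 0], [0, 0, 0, 0.22, 0, 0, 0], [0, 0, 0, 0.25, 0, 0, 0], [0, 0, 0, 0.265, 0, 0, 0], [0, 0, 0, 0.265, 0, 0, 0], [0, 0, 0, 0.265, 0, 0, 0]]}}

```text
time_s: 54.55
position: [0.6616, -0.0812, 0.0797]
tcp_rot: [[0.073, 0.997, -0.002], [0.997, -0.073, 0.002], [0.001, -0.002, -1.0]]
force: [-0.6, -0.0, -3.4]
opening: 0.157
grasp_force: 30.0
```

Request:
{"op": "drive_tool", "data": {"steps": [[18, 0, 0, 0, 0, 0, 0], [25, 0, 0, 0, 0, 0, 0], [40, 0, 0, 0, 0, 0, 0], [50, 0, 0, 0, 0, 0, 0], [50, 0, 0, -0.2, 0, 0, 0], [50, 0, 0, -0.5, 0, 0, 0], [50, 0, 0, -0.8, 0, 0, 0], [50, 0, 0, -1, 0, 0, 0]]}}

```text
time_s: 55.35
position: [0.6627, -0.0817, 0.2026]
tcp_rot: [[0.073, 0.997, 0.001], [0.997, -0.073, 0.001], [0.001, 0.001, -1.0]]
force: [0.2, -0.4, 0.0]
opening: 0.566
grasp_force: 0.0
```

Request:
{"op": "drive_tool", "data": {"steps": [[50, 0, -0.3, 0, 0, 0, 0], [50, 0, -0.7, -0.2, 0, 0, 0], [50, 0, -1, -0.4, 0, 0, 0], [50, 0, -1, -0.4, 0, 0, 0]]}}

```text
time_s: 55.75
position: [0.5386, -0.0719, 0.2509]
tcp_rot: [[0.073, 0.997, -0.002], [0.997, -0.073, 0.001], [0.001, -0.002, -1.0]]
force: [1.7, -0.3, 0.6]
opening: 0.575
grasp_force: 0.0
```

Request:
{"op": "drive_tool", "data": {"steps": [[50, 0.3, -0.3, 0, 0, 0, 0], [50, 0.7, -0.5, 0, 0, 0, 0], [50, 1, -0.6, 0, 0, 0, 0], [50, 1, -0.6, 0, 0, 0, 0], [50, 1, -0.6, 0, 0, 0, 0]]}}

```text
time_s: 56.25
position: [0.4797, 0.0529, 0.2483]
tcp_rot: [[0.07, 0.998, -0.001], [0.998, -0.07, 0.001], [0.001, -0.001, -1.0]]
force: [0.5, -0.8, 0.2]
opening: 0.579
grasp_force: 0.0
```

```bash
python3 - <<'E'
from fit import *
st(); t=cap('top');s=cap('side');A=pts([t,s])
q=A[(A[:,2]>.1)&(A[:,2]<.115)&(abs(A[:,0]-.66)<.05)&(abs(A[:,1]+.08)<.15)]
print('handle',cv2.minAreaRect(q[:,:2].astype(np.float32)))
for c in((.581,.2263),(.573,.3455)): print('plug',circ(A,c,.182,.21,.0135,.03),circ(A,c,.10,.17,.01,.03))
d=A[:,:2]-[.484,-.407];a=np.radians(-34.7);bx=d@[np.cos(a),np.sin(a)];by=d@[-np.sin(a),np.cos(a)]
k=(abs(bx)<.088)&(abs(by)<.133)&(A[:,2]>.008)&(A[:,3:].min(1)>110);print('bin pts z',np.percentile(A[k,2],[50,90,99]),'bx',bx[k].min(),bx[k].max(),'by',by[k].min(),by[k].max())
im=np.vstack([cv2.resize(t['color'][90:290,80:480],(600,300)),cv2.resize(s['color'][120:384,140:512],(426,300)).copy() if 0 else cv2.copyMakeBorder(cv2.resize(s['color'][120:384,140:512],(423,300)),0,0,0,177,0)])
cv2.imwrite('pics/f1.png',im)
E
```

```text
56.25 [0.4797 0.0529 0.2483] [[0.07, 0.998, -0.001], [0.998, -0.07, 0.001], [0.001, -0.001, -1.0]] F [ 0.5 -0.8  0.2] op 0.579 g 0.0 q [-7.000e+00  1.730e+01  1.001e+02  1.000e-01  6.260e+01 -3.000e+00]
handle ((0.6599860191345215, -0.08092358708381653), (0.21918629109859467, 0.01779189333319664), 85.9737548828125)
plug (array([0.5808, 0.2255]), 95, 0.0015) (array([0.5812, 0.2265]), 224, 0.0013)
plug (array([0.5735, 0.3452]), 56, 0.0011) (array([0.5734, 0.3452]), 110, 0.0013)
bin pts z [0.02509924 0.03060468 0.03338603] bx -0.07758569370105556 0.0807264411007404 by -0.09955680617940041 0.1120949702538408
```

View pics/f1.png

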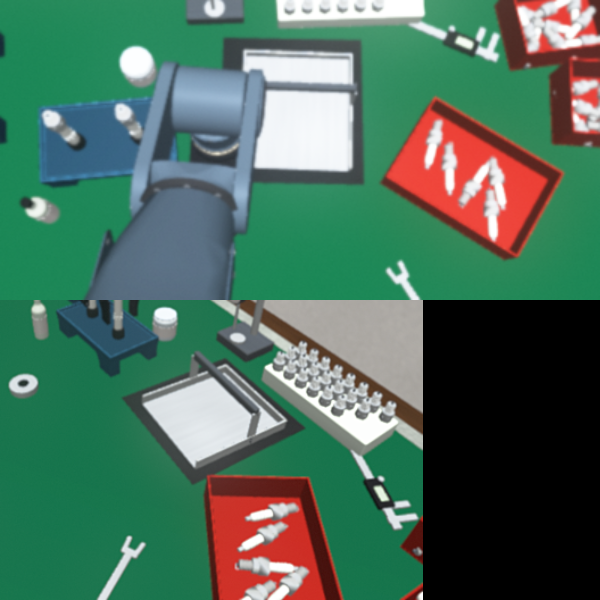

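The final view shows the five rejects flat in the bin, the pan empty and square on its mat, and both plugs upright on the tray. The gripper is clear and the bystanders are where they were.

Request:
{"op": "drive_tool", "data": {"steps": [[50, 0, 0, 0, 0, 0, 0], [50, 0, 0, 0, 0, 0, 0], [50, 0, 0, 0, 0, 0, 0]]}}

```text
time_s: 56.65
position: [0.4793, 0.0515, 0.2479]
tcp_rot: [[0.074, 0.997, -0.003], [0.997, -0.074, 0.002], [0.001, -0.003, -1.0]]
force: [-0.2, -0.8, -0.2]
opening: 0.58
grasp_force: 0.0
```

```bash
python3 -c "
from h import *
print(order.hand_in())"
```

```text
the job is handed in; nothing more can be done
None
```

I handed the job in at about 57 s without a verdict shown; by my last camera check, all five rejects are in the red bin, the empty pan is flat and square on its mat, and both long plugs stand upright on the tray.

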